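# Check a battery pack's temperature and pull it off its charger

### The job

Check that the taller of the two battery packs is cool before it comes off its charger: point the pocket thermometer's nose at the round dark window on that pack's sloped shoulder from 5 to 10 cm away, keep it there steadily for a good second, then lay it flat back on the rubber mat and let go. Then pinch that pack's two side catches fully in together and, keeping them pinched, lift the pack upright out of the charger until its underside is well over 10 cm above the bench. Finish while still holding it there motionless by the catches, and leave the other pack and everything else on the bench alone.

Things in the scene. Friction and masses are not known exactly. Their poses are not given: they have to be found in the camera images.
- thermometer_center (a point): centre (half-way up) of the stick-shaped pocket thermometer, grey, 140 mm long x 30 mm wide x 26 mm tall, about 0.11 kg, lying display up on the mat. Its x axis runs along the stick to the black tapered nose, z is up through the display. The grey body, 30 mm wide with parallel sides, reaches from 70 mm behind this point to 42 mm ahead of it; grasp it across the 30 mm at this point. It measures straight along its x axis
- thermometer_nose (a point): tip of the thermometer's nose, 70 mm along its x axis from its centre; same axes
- thermometer: the same thermometer; origin at the middle of its underside, 13 mm below its centre
- mat: fixed black rubber mat, 160 mm (its x) x 100 mm (its y), 3 mm thick, flat on the bench; origin at the middle of its underside. The thermometer starts on it and goes back on it, with its centre over the mat
- tall_pack: the taller battery pack, 80 mm long (its x) x 46 mm wide (its y) (36 mm wide in its upper third) x 94 mm tall, black, about 0.43 kg (0.3 to 0.6), standing in a charger on the bench; origin at the middle of its underside, which is 12 mm above the bench while docked. z up, y the pinch direction; its sloped shoulder with the window is at its -x end, which looks towards the robot. The well is 28 mm deep with 1.5 mm play all round, so it comes out straight up
- tall_pack_window (a point): centre of the round dark window, 30 mm across with its rim, on the taller pack's shoulder: a face sloped at 45 degrees that looks towards -x and up; 27 mm from the pack's middle and 79 mm above its underside (91 mm above the bench while docked). Axes as the pack's. A level thermometer pointing along the pack's +x axis at this height sees it; nothing stands in that way
- tall_pack_pinch (a point): point on the taller pack's middle axis half-way between its two catch pads and at the height of their centres, 72 mm above the pack's underside (84 mm above the bench while docked); axes as the pack's, the catches lie along y. The charger's walls end 44 mm below this point, the pack's top, there 36 mm wide (y), is 22 mm above it
- tall_pack_pad_l (a point): centre of the outer face of the grey ribbed catch pad on the pack's +y side, 31 mm from the middle when out; the pad is 28 mm long (x) and 24 mm tall. Across both pads it is 62 mm when out and 48 mm when fully pinched
- tall_pack_pad_r (a point): the same on the pack's -y side
- tall_pack_catch_l (a joint): travel of the +y catch: 0 out (latched), 0.007 m fully pressed in against its stop. The spring pushes back with 2.5 N at 0 and 6 N fully in. At 6 mm or more of travel its tooth is clear of the charger's lip; otherwise the pack stays locked
- tall_pack_catch_r (a joint): the same for the -y catch
- charger_a: fixed grey charger that holds the taller pack, foot 116 x 96 x 12 mm, well walls 99 x 80 mm up to 40 mm above the bench; origin at the middle of its underside, axes as the docked pack's
- charger_b: the like charger that holds the shorter pack
- short_pack: the shorter battery pack, same footprint and form but 70 mm tall, in the other charger; to be left alone; origin at the middle of its underside
- screw_jar: clear screw jar with a dark lid, 60 mm across, 75 mm tall; bystander; point on its underside
- tape_measure: tape measure standing on edge, 68 x 34 x 62 mm; bystander; point on its underside
- screwdriver: screwdriver lying on the bench; bystander
- wrench: steel wrench lying on the bench; bystander
- spray_can: spray can 66 mm across, 190 mm tall, standing; bystander; point on its underside
- nut_cup: low steel bowl 80 mm across, 50 mm tall; bystander; point on its underside
There are look-alikes about, which are no part of the job. Leave any green or pink look-alike of the thermometer alone.

How it is judged (in metres and radians):
On the way, in this order (a step that is already met when the one before it is completed fails the run):
1. the thermometer, held by the fingers, points at the taller pack's window from 3 to 15 cm in front of it, steadily (y of tall_pack_window in the frame of thermometer_nose between -0.014 and 0.014 m and z of tall_pack_window in the frame of thermometer_nose between -0.012 and 0.012 m and x of tall_pack_window in the frame of thermometer_nose between 0.03 and 0.15 m and x of thermometer_nose in the frame of tall_pack_window below -0.02 m and contact force between the fingers and thermometer above 1 N and linear speed of thermometer below 0.03 m/s and angular speed of thermometer below 0.25 rad/s), for 0.8 s.
2. the thermometer lies flat on the mat again, let go (x of thermometer_center in the frame of mat between -0.08 and 0.08 m and y of thermometer_center in the frame of mat between -0.05 and 0.05 m and height (world z) of thermometer_center below 0.022 m and angle between thermometer_center's own z axis and vertical below 0.15 rad and contact force between the fingers and thermometer below 0.1 N and linear speed of thermometer below 0.03 m/s), for 0.2 s.
3. both catches of the taller pack are pinched in while it still sits in the charger (value of joint each of tall_pack_catch_l, tall_pack_catch_r above 0.005 m and height (world z) of tall_pack below 0.022 m), for 0.05 s.
At the end, for the whole second after the job is handed in: taller pack held still and upright (0.3 rad) by the fingers, underside over 0.10 m above the bench, both catches over 5 mm in, touching no charger or other pack; thermometer flat (0.15 rad), still and untouched, its centre over the mat (all of step 2 and height (world z) of tall_pack above 0.1 m and angle between tall_pack's own z axis and vertical below 0.3 rad and linear speed of tall_pack below 0.03 m/s and value of joint each of tall_pack_catch_l, tall_pack_catch_r above 0.005 m and contact force between the fingers and tall_pack above 5 N and contact force between tall_pack and charger_a below 0.2 N and contact force between tall_pack and charger_b below 0.2 N and contact force between tall_pack and short_pack below 0.2 N); the arm keeps its last pose, push and grip.
It fails at once if the shorter pack is moved more than 1 cm (distance of short_pack from where it was at the start of the episode above 0.01 m).
It fails at once if another thing on the bench is moved more than 3 cm (distance of any of screw_jar, tape_measure, screwdriver, wrench, spray_can, nut_cup from where it was at the start of the episode above 0.03 m).
It also fails if it takes over 58 s, if anything falls off the work surface, if the arm or the gripper's body presses on something with over 40 N, if the wrist force passes 120 N, or if a joint passes its speed limit or range.

### The arm

A 6-joint arm with a two-finger parallel gripper is mounted at the origin on the work surface. World frame = base frame: x ahead of the robot, y to its left, z up, the work surface at z = 0. Lengths are in m, angles in degrees, forces in N, time in s.
With the tool pointing down it reaches from about 0.25 to 0.725 m from the base axis. Payload 9.7 kg.
Tool frame: the origin (TCP) lies midway between the tips of the shut fingers; the grasp point (between the pads) lies 19 mm behind it (bot.hold_point_z is the distance from the TCP to the grasp point, in m); z points along the fingers, y is the line along which they close (so a half turn about z gives the same grasp; the last joint's range is limited). The gripper opens to 85 mm and grips with 20 to 120 N. Pads are 22 mm wide; open, the fingers measure 114 mm over their backs; the gripper's body (76 mm by 85 mm) begins 54 mm behind the grasp point. The pads swing forward as they close: fully open they stand 13 mm farther back than shut.
Start: joints at [-72.823, 4.979, 10.078, 95.1, 0, 90], TCP at [0.162, -0.525, 0.199] pointing down, gripper open.
Joint ranges: [-179.16, 179.16], [-48.56, 103.87], [-65.8, 70.77], [-126.05, 130.52], [-82.76, 87.17], [-180, 180]. Speed limits (degrees/s): [127.2, 127.2, 147.25, 180, 180, 180].

### API

Orientations are given as [roll, pitch, yaw] about the fixed x, y, z axes, in that order (R = Rz(yaw) Ry(pitch) Rx(roll)).
In Python, from workcell import bot gives the robot as it stands.
- The arm moves only by the tool play_rows, never from a script. Its argument "steps" is a list that holds one entry, the list of rows, each a list of 4 numbers: the shift along the tool's x, y, z in m, then the turn about the tool's z in rad. In form: [[[tx, ty, tz, yaw], ...]]. A call has exactly 5 rows; each row shifts and turns the commanded pose from where the row before left it, along the tool's axes as they then stand; what a row does not reach is not made up. A row lasts 1/12 s, in which the tool goes at most 41.7 mm and 7.16 degrees, less where a joint would pass 70% of its speed; a pose out of reach is approached as far as the arm can. A call is refused whole if a number of a shift passes 0.0417 or a number of a turn 0.125, either way. A call with a gripper value outside its range is refused whole. "gripper" is the finger opening in m, from 0 to 0.0854, set as the call begins (left out, the last holds). The fingers move at their own pace and stop on an object; "squeeze" is the grip in N (left out, the last holds). Time passes only in rows, so rows that do not move let the fingers close, or fill a call up. It gives the time, the measured TCP pose, the force, the opening and the grip force at its end, in the units of the state.
- bot.get_obs(): the state, without advancing time (a new reading comes with each control period).
- bot.camera(name): name is "scene" or "top" or "wrist"; returns a dict with "img" (480x640x3 uint8, blue, green, red), "vfov" (degrees; the focal length in pixels is half the picture's height over the tangent of half this angle, whatever the lens; pixels are square), "cx", "cy" (the principal point, pixels), "xyz" and "attitude" of the camera in the world. Camera axes: x right, y down, z forward; pixel columns grow to the right and rows downward; lengths in m; the calibration is good to about 2 mm. A picture is of the moment at which its call begins. There is no depth.
- bot.job_done(): hands the job in; it is judged then, once.
The state is a dict: "time": time; "q": joint angles; "qd": joint speeds; "joint_efforts": joint torques, N m; "ee_pos": TCP position; "tcp_rot": TCP orientation; "wrist_force": force on the tool from outside, world axes, zero at the start; "torque": the same for the moment, N m; "opening": finger opening in m; "grasp_force": force on a finger pad.
Only numpy, scipy, OpenCV 4.12 (cv2) and the standard library are available. Lean on these libraries where they do the work, as an engineer would, in place of code of your own. Each camera call takes 0.05 s, during which the arm holds its last target. There are 200 camera calls.

## Working session

There is one attempt and no reset: what is moved stays moved. The work goes in short steps, Python scripts to look and compute and a tool call to move; the robot and the scene stay as the last step left them, time stands still between calls to the robot, and variables do not carry over. Pictures are saved under pics/ and viewed, at most 10 in all, crops included, and the job is handed in when it is done.

Besides the shell and the picture viewer there is one more tool, called as a command line: name --argument value ..., lists and objects as JSON in quotes. play_rows: Moves the arm, as the interface text tells. Its arguments: {"type":"object","properties":{"steps":{"type":"array","items":{"type":"array","items":{"type":"array","items":{"type":"number"}}}},"gripper":{"type":"number"},"squeeze":{"type":"number"}},"required":["steps"]}

```bash
ls; mkdir -p pics
python3 - <<'E'
from workcell import bot
import cv2,pickle
d={}
for n in("scene","top","wrist"):
    c=bot.camera(n); d[n]=c; cv2.imwrite(f"pics/{n}0.png",c["img"]); print(n,c["vfov"],c["cx"],c["cy"],c["xyz"],c["attitude"])
pickle.dump(d,open("c0.pkl","wb"))
print(bot.get_obs(), bot.hold_point_z)
E
```

```text
pics
scene 50.07491973972408 317.5787935450907 247.17947246439337 [1.2932379  0.15549065 0.77507737] [-129.47697096    0.8831285    99.55701158]
top 57.4199164470265 310.4923126916137 242.16828994134335 [ 0.28136279 -0.00274133  1.18150979] [-168.51367725    0.64816578  -88.78350039]
wrist 64.88151252043254 318.75011508221576 239.4449685058297 [ 0.22701373 -0.50591987  0.37302283] [ 1.64504923e+02  5.78332553e-02 -7.27617450e+01]
{'time': 0.15, 'q': array([-7.28228863e+01,  5.00500248e+00,  1.00456249e+01,  9.50997169e+01,
       -7.42933918e-04,  8.99997188e+01]), 'qd': array([ 0.0158406 , -0.15021944,  0.12643404, -0.13233774, -0.08923548,
       -0.00698152]), 'joint_efforts': array([ 4.63488905e-04, -5.20763469e+01,  4.65043008e+01,  1.39081993e-02,
       -7.74291198e-05,  1.35587669e-05]), 'ee_pos': array([ 0.16236539, -0.5252744 ,  0.19814164]), 'tcp_rot': array([-1.79940906e+02,  7.42643543e-04,  1.71773956e+01]), 'wrist_force': array([-0.01246017, -0.01963938,  1.179963  ]), 'torque': array([-0.06276238, -0.00542678,  0.00209306]), 'grasp_force': 0.0, 'opening': 0.0855299467053849} 0.0187
```

View pics/top0.png

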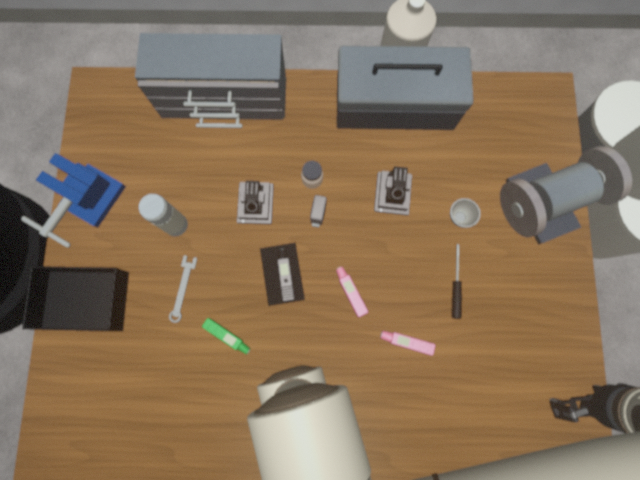

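View pics/scene0.png

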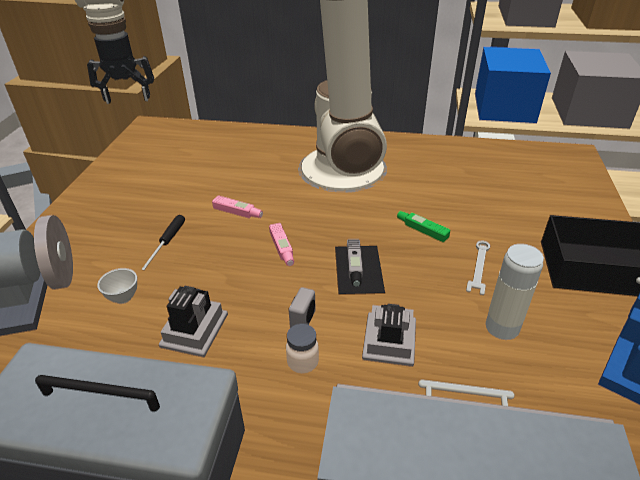

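The top view shows the mat with the thermometer at about (283,274), its nose towards +x. The chargers are at (255,202) and (394,192). In the scene view the left pack, at (190,310), looks taller, and that is the right one in the top view. I'll measure these next.

```bash
cat > h.py <<'E'
import numpy as np,cv2,pickle
from scipy.spatial.transform import Rotation as R
def rot(c): return R.from_euler("xyz",c["attitude"],degrees=True).as_matrix()
def foc(c): return 240/np.tan(np.radians(c["vfov"]/2))
def ray(c,p):
    f=foc(c); return rot(c)@np.array([(p[0]-c["cx"])/f,(p[1]-c["cy"])/f,1.])
def plane(c,p,z):
    d=ray(c,p); o=np.array(c["xyz"]); return o+d*(z-o[2])/d[2]
def tri(obs):
    A=np.zeros((3,3));b=np.zeros(3)
    for c,p in obs:
        d=ray(c,p);d/=np.linalg.norm(d);M=np.eye(3)-np.outer(d,d);A+=M;b+=M@np.array(c["xyz"])
    x=np.linalg.solve(A,b); return x,[np.linalg.norm(np.cross(ray(c,p)/np.linalg.norm(ray(c,p)),x-np.array(c["xyz"]))) for c,p in obs]
def proj(c,X):
    v=rot(c).T@(np.array(X)-np.array(c["xyz"]));f=foc(c);return np.array([c["cx"]+f*v[0]/v[2],c["cy"]+f*v[1]/v[2]])
E
python3 - <<'E'
from h import *
d=pickle.load(open("c0.pkl","rb"));T,S=d["top"],d["scene"]
for n,p in dict(mat=(282,274),thermo=(286,279),chA=(394,192),chB=(255,202),pink=(352,291),jar=(312,180),tape=(318,210),cup=(465,213),can=(175,225)).items(): print(n,plane(T,p,0.01).round(3))
for n,p in dict(mat=(360,270),chA=(190,335),chB=(390,345)).items(): print("S",n,plane(S,p,0.01).round(3))
def crop(c,x,y,w,h,k): return cv2.resize(c["img"][y:y+h,x:x+w],(w*k,h*k),interpolation=cv2.INTER_CUBIC)
a=np.vstack([np.hstack([crop(T,367,160,50,60,5),crop(T,232,170,50,60,5),crop(T,257,237,50,60,5)]),
 np.hstack([crop(S,155,275,75,60,5)[:, :375],crop(S,330,235,75,60,5)])])
cv2.imwrite("pics/crop0.png",a);print(a.shape)
E
```

```text
mat [0.43 0.09 0.01]
thermo [0.417 0.079 0.01 ]
chA [ 0.666 -0.214  0.01 ]
chB [0.63  0.172 0.01 ]
pink [ 0.388 -0.098  0.01 ]
jar [0.697 0.015 0.01 ]
tape [ 0.61  -0.003  0.01 ]
cup [ 0.609 -0.408  0.01 ]
can [0.56  0.391 0.01 ]
S mat [0.444 0.096 0.01 ]
S chA [ 0.681 -0.212  0.01 ]
S chB [0.647 0.174 0.01 ]
(600, 750, 3)
```

View pics/crop0.png

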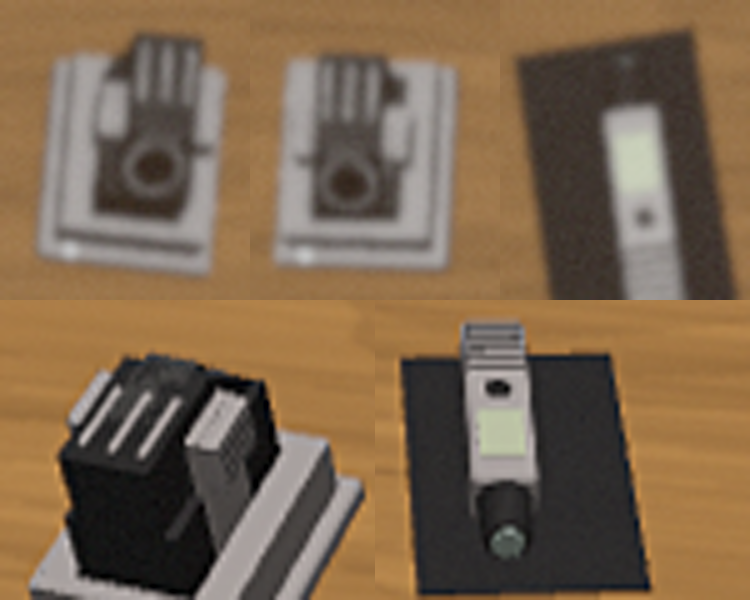

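The crops show both packs with round windows on their shoulders. The left crop is the pack at y≈-0.21, and in the scene view it stands clearly higher. The thermometer's nose points to +x. I'm moving the wrist camera over pack A to measure it.

play_rows --steps '[[[0.024, -0.009, -0.003, 0], [0.024, -0.009, -0.003, 0], [0.024, -0.009, -0.003, 0], [0.024, -0.009, -0.003, 0], [0.024, -0.009, -0.003, 0]]]'

```text
time: 0.57
ee_pos: [0.2645, -0.4461, 0.2136]
tcp_rot: [-180.0, 0.0, 17.2]
wrist_force: [-0.0, -0.4, 0.1]
opening: 0.0853
grasp_force: 0.0
```

play_rows --steps '[[[0.024, -0.009, -0.003, 0], [0.024, -0.009, -0.003, 0], [0.024, -0.009, -0.003, 0], [0.024, -0.009, -0.003, 0], [0.024, -0.009, -0.003, 0]]]'

```text
time: 0.98
ee_pos: [0.366, -0.3676, 0.2287]
tcp_rot: [-180.0, 0.0, 17.2]
wrist_force: [-0.3, -0.8, 0.1]
opening: 0.0855
grasp_force: 0.0
```

play_rows --steps '[[[0.024, -0.009, -0.003, 0], [0.024, -0.009, -0.003, 0], [0.024, -0.009, -0.003, 0], [0.024, -0.009, -0.003, 0], [0.024, -0.009, -0.003, 0]]]'

```text
time: 1.4
ee_pos: [0.4673, -0.2892, 0.2436]
tcp_rot: [-180.0, 0.0, 17.2]
wrist_force: [0.3, -0.6, -0.1]
opening: 0.0856
grasp_force: 0.0
```

play_rows --steps '[[[0.024, -0.009, -0.003, 0.06], [0.024, -0.009, -0.003, 0.06], [0.024, -0.009, -0.003, 0.06], [0.024, -0.009, -0.003, 0.06], [0.024, -0.009, -0.003, 0.06]]]'

```text
time: 1.82
ee_pos: [0.577, -0.2236, 0.2587]
tcp_rot: [-180.0, 0.0, -0.2]
wrist_force: [0.3, -0.8, 0.8]
opening: 0.0854
grasp_force: 0.0
```

```bash
cat > snap.py <<'E'
import sys
from h import *
from workcell import bot
n=sys.argv[1]
c=bot.camera("wrist");o=bot.get_obs();c["obs"]=o
pickle.dump(c,open(n+".pkl","wb"));cv2.imwrite(f"pics/{n}.png",c["img"])
print(o["time"],o["ee_pos"].round(4),o["tcp_rot"].round(2),c["xyz"],c["attitude"],abs(o["qd"]).max().round(2),o["grasp_force"],o["opening"])
E
python3 snap.py w1
```

```text
1.8667 [ 0.5803 -0.2219  0.2575] [-179.93   -0.     -0.32] [ 0.64466994 -0.2243118   0.43366714] [ 1.64495959e+02 -4.13583734e-04 -9.01009861e+01] 11.0 0.0 0.08509385598080751
```

View pics/w1.png

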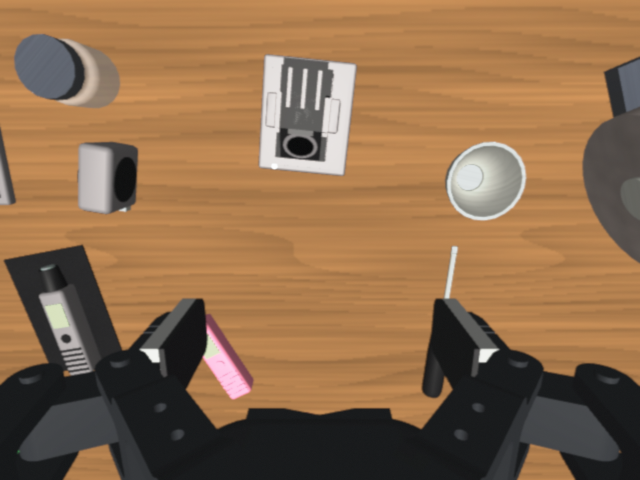

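The wrist view shows the tall-pack charger at (308,115) and its window at (300,146). The tape measure is at (107,177), the jar at (65,70), the cup at (487,180) and the thermometer at (60,320). I'll take a second view from further left.

play_rows --steps '[[[-0.014, -0.024, 0, 0], [-0.014, -0.024, 0, 0], [-0.014, -0.024, 0, 0], [-0.014, -0.024, 0, 0], [-0.014, -0.024, 0, 0]]]'

```text
time: 2.28
ee_pos: [0.5053, -0.1037, 0.2582]
tcp_rot: [-180.0, 0.0, -0.0]
wrist_force: [0.3, 0.1, 0.5]
opening: 0.0855
grasp_force: 0.0
```

play_rows --steps '[[[0, 0, 0, 0], [0, 0, 0, 0], [0, 0, 0, 0], [0, 0, 0, 0], [0, 0, 0, 0]]]'

```text
time: 2.7
ee_pos: [0.5065, -0.1054, 0.2582]
tcp_rot: [-180.0, 0.0, -0.1]
wrist_force: [-0.1, -0.1, -0.8]
opening: 0.0856
grasp_force: 0.0
```

```bash
python3 snap.py w2
python3 - <<'E'
from h import *
c=pickle.load(open("w2.pkl","rb"))
print([proj(c,X).round() for X in ([.64,-.21,.091],[.43,.08,.016])])
a=pickle.load(open("w1.pkl","rb"))["img"][45:185,250:370];b=c["img"]
u,v=proj(c,[.666,-.214,.05]).astype(int);x0,y0=max(u-60,0),max(v-70,0);print(x0,y0)
k=b[y0:y0+140,x0:x0+120]
z=lambda i:cv2.resize(i,None,fx=3,fy=3,interpolation=cv2.INTER_CUBIC)
cv2.imwrite("pics/c2.png",np.hstack([z(a),z(k)]))
E
```

```text
2.75 [ 0.5064 -0.1053  0.2582] [-1.7999e+02  5.0000e-02 -6.0000e-02] [ 0.57420644 -0.10591759  0.43312394] [ 1.64464886e+02 -2.05788823e-03 -9.00008313e+01] 0.14 0.0 0.08507616045544224
[array([445.,  52.]), array([159., 263.])]
377 0
```

View pics/w2.png

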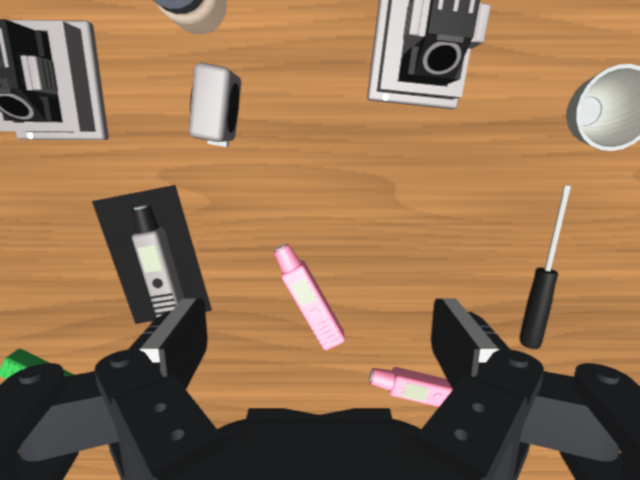

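View pics/c2.png

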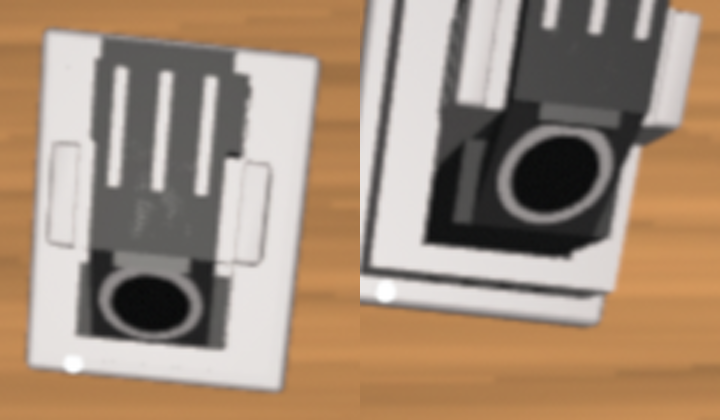

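The w2 crop shows the window at about (442,58) and the slot bars on the pack's top; thermometer is at (155,260). Triangulating.

Run:
```python
from h import *
w1,w2=[pickle.load(open(n+".pkl","rb")) for n in("w1","w2")]
def blob(c,box,f,near):
    x,y,w,h=box;im=c["img"][y:y+h,x:x+w];m=f(im.astype(int)).astype(np.uint8)
    n,l,s,ce=cv2.connectedComponentsWithStats(m)
    k=[i for i in range(1,n) if s[i,4]>=8]
    i=min(k,key=lambda i:np.hypot(*(ce[i]+[x,y]-near)))
    ctr=max(cv2.findContours((l==i).astype(np.uint8),0,1)[0],key=len)
    return ce[i]+[x,y],s[i],ctr.reshape(-1,2)+[x,y],cv2.minAreaRect(ctr)
dark=lambda t:lambda i:i.max(2)<t
a,sa,_,_=blob(w1,(280,125,45,40),dark(30),np.array([300,146]));b,sb,_,_=blob(w2,(415,35,55,50),dark(30),np.array([442,58]))
print("win px",a,sa,b,sb,tri([(w1,a),(w2,b)]))
# slot bar lower ends
A=[(250+u/3,45+v/3) for u,v in((113,187),(158,190),(202,194))];B=[(377+(u-360)/3,v/3) for u,v in((550,28),(597,33),(643,37))]
for p,q in zip(A,B): print("bar",tri([(w1,p),(w2,q)]))
top=[(250+u/3,45+v/3) for u,v in((122,70),(166,73),(210,78))]
for p,q in zip(A,top):
    P,Q=plane(w1,p,.106),plane(w1,q,.106);print("bar yaw",np.degrees(np.arctan2(*(Q-P)[[1,0]])),P,Q)
# foot front corners, foot back corners (z~.012)
for c,L in((w1,[(250+u/3,45+v/3) for u,v in((28,366),(282,390),(45,30),(318,58))]),(w2,[(377+(u-360)/3,v/3) for u,v in((600,324),)])):
    print("foot",[plane(c,p,.012).round(4) for p in L])
# thermometer
green=lambda i:(i[...,1]>i[...,0]+12)&(i[...,1]>=i[...,2])&(i[...,1]>150)
d1=blob(w1,(20,270,80,90),green,np.array([56,316]));d2=blob(w2,(110,190,90,110),green,np.array([150,259]))
print("disp",d1[0],d1[1],d2[0],d2[1],tri([(w1,d1[0]),(w2,d2[0])]))
k1=blob(w1,(20,255,80,110),dark(60),np.array([66,339]));k2=blob(w2,(110,190,90,110),dark(60),np.array([157,283]))
print("btn",k1[0],k1[1],k2[0],k2[1],tri([(w1,k1[0]),(w2,k2[0])]))
for c,d in((w1,d1),(w2,d2)):
    P=np.array([plane(c,p,.029) for p in cv2.boxPoints(cv2.minAreaRect(d[2].astype(np.float32)))]);print("disp rect",P[:,:2].round(4).tolist())
z=lambda i:cv2.resize(i,None,fx=4,fy=4,interpolation=cv2.INTER_CUBIC)
cv2.imwrite("pics/c3.png",np.hstack([z(w1["img"][250:385,10:100]),z(w2["img"][195:330,115:205])]))
mat=blob(w2,(80,170,150,170),lambda i:(i.max(2)<75)&(i.max(2)-i.min(2)<15),np.array([125,250]))
print("mat",[plane(w2,p,.003).round(3)[:2] for p in((94,201),(176,185),(135,323),(211,312))])
```

```text
win px [299.728125 145.925   ] [  8  13  24  17 320] [441.77290837  57.58565737] [ 14  11  27  24 502] (array([ 0.63529518, -0.20755972,  0.09252954]), [np.float64(9.681733289687306e-05), np.float64(9.681733289666036e-05)])
bar (array([ 0.66631809, -0.19893449,  0.10785534]), [np.float64(8.87982860190223e-05), np.float64(8.879828601898412e-05)])
bar (array([ 0.66547539, -0.21119576,  0.10716028]), [np.float64(1.901037713553344e-05), np.float64(1.901037713564226e-05)])
bar (array([ 0.66451263, -0.22314694,  0.10704081]), [np.float64(7.991560409167143e-05), np.float64(7.991560409167153e-05)])
bar yaw -6.000044897614662 [ 0.66636449 -0.19883624  0.106     ] [ 0.69587262 -0.20193769  0.106     ]
bar yaw -4.880971251817306 [ 0.66556576 -0.21113936  0.106     ] [ 0.69511398 -0.21366265  0.106     ]
bar yaw -4.321486424264241 [ 0.66450686 -0.22318428  0.106     ] [ 0.6938612  -0.22540252  0.106     ]
foot [array([ 0.6105, -0.1589,  0.012 ]), array([ 0.6017, -0.2522,  0.012 ]), array([ 0.7232, -0.1696,  0.012 ]), array([ 0.7142, -0.2627,  0.012 ])]
foot [array([ 0.6011, -0.2519,  0.012 ])]
disp [ 56.75581395 315.66511628] [ 25  33  25  26 430] [149.50505051 258.24646465] [ 27  55  26  28 495] (array([0.43990489, 0.08460492, 0.02918005]), [np.float64(5.034603166268038e-05), np.float64(5.034603166269597e-05)])
btn [ 65.84615385 338.17948718] [42 80  8  7 39] [157.125      282.95833333] [44 91  7  5 24] (array([0.4098008 , 0.07978223, 0.02847321]), [np.float64(2.872099812326076e-05), np.float64(2.8720998123332618e-05)])
disp rect [[0.4523, 0.0976], [0.4603, 0.0777], [0.4272, 0.0717], [0.4189, 0.0919]]
disp rect [[0.4527, 0.0975], [0.4586, 0.0769], [0.4266, 0.0718], [0.4204, 0.0929]]
mat [array([0.501, 0.152]), array([0.519, 0.056]), array([0.345, 0.126]), array([0.361, 0.029])]
```

View pics/c3.png

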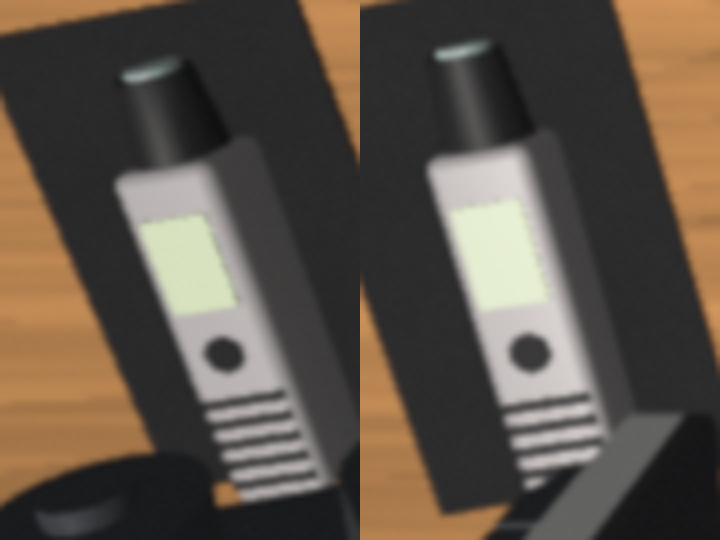

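The close crops show the thermometer's body front edge near the nose collar, and its lens tip. From those I'll work out the centre and the move needed.

Run:
```python
from h import *
w1,w2=[pickle.load(open(n+".pkl","rb")) for n in("w1","w2")]
L=lambda u,v:(u/4+10,v/4+250);Rr=lambda u,v:((u-360)/4+115,v/4+195)
F=tri([(w1,L(164,174)),(w2,Rr(474,161))]);N=tri([(w1,L(153,70)),(w2,Rr(464,48))]);print("front",F,"nose",N)
d=np.array([0.439905-0.4098,0.084605-0.07978]);print(np.degrees(np.arctan2(d[1],d[0])))
for y in(9.3,):
    u=np.array([np.cos(np.radians(y)),np.sin(np.radians(y))]);print("c from front",F[0][:2]-.042*u,"from nose",N[0][:2]-.07*u)
    B=np.array([.4098,.07978]);print("axis offset of btn, disp, nose",[np.cross(u,p-np.array([.42,.081])) for p in(B,np.array([.4399,.0846]),N[0][:2])], [u@(p-np.array([.42,.081])) for p in(B,np.array([.4399,.0846]),N[0][:2])])
```

```text
front (array([0.46479134, 0.09165275, 0.02173742]), [np.float64(3.596756372864975e-05), np.float64(3.596756372862121e-05)]) nose (array([0.49585683, 0.09248717, 0.01692866]), [np.float64(0.00034068428490954984), np.float64(0.000340684284909542)])
9.10549295155594
c from front [0.42334339 0.08486539] from nose [0.42677693 0.0811749 ]
axis offset of btn, disp, nose [array(0.0004444), array(0.00033676), array(-0.00092257)] [np.float64(-0.010263084969095521), np.float64(0.020220202512467592), np.float64(0.07671611698829357)]<stdin>:8: DeprecationWarning: Arrays of 2-dimensional vectors are deprecated. Use arrays of 3-dimensional vectors instead. (deprecated in NumPy 2.0)
```

play_rows --steps '[[[-0.0081, -0.0188, 0.01, 0], [-0.0081, -0.0188, 0.01, 0], [-0.0081, -0.0188, 0.01, 0], [-0.0081, -0.0188, 0.01, 0], [-0.0081, -0.0188, 0.01, 0]]]' --gripper 0.065 --squeeze 35

```text
time: 3.17
ee_pos: [0.4654, -0.0104, 0.2079]
tcp_rot: [-180.0, 0.0, -0.1]
wrist_force: [-1.0, 0.1, 0.7]
opening: 0.0648
grasp_force: 0.0
```

play_rows --steps '[[[-0.0081, -0.0188, 0.01, 0], [-0.0081, -0.0188, 0.01, 0], [-0.0081, -0.0188, 0.01, 0], [-0.0081, -0.0188, 0.01, 0], [-0.0081, -0.0188, 0.01, 0]]]'

```text
time: 3.58
ee_pos: [0.4246, 0.0364, 0.1592]
tcp_rot: [-177.9, 0.0, 3.4]
wrist_force: [-1.3, 0.8, -0.1]
opening: 0.0649
grasp_force: 0.0
```

play_rows --steps '[[[0, 0, 0.008, -0.032], [0, 0, 0.008, -0.032], [0, 0, 0.008, -0.032], [0, 0, 0.008, -0.032], [0, 0, 0.008, -0.032]]]'

```text
time: 4.0
ee_pos: [0.4249, 0.0373, 0.1194]
tcp_rot: [-178.0, -0.3, 12.6]
wrist_force: [0.6, 0.0, 0.5]
opening: 0.0652
grasp_force: 0.0
```

play_rows --steps '[[[0, 0, 0, 0], [0, 0, 0, 0], [0, 0, 0, 0], [0, 0, 0, 0], [0, 0, 0, 0]]]'

```text
time: 4.42
ee_pos: [0.425, 0.0376, 0.1204]
tcp_rot: [-178.0, -0.4, 12.5]
wrist_force: [0.1, -0.1, -0.6]
opening: 0.0651
grasp_force: 0.0
```

```bash
python3 snap.py w3
```

```text
4.4667 [0.4249 0.0377 0.1203] [-177.96   -0.35   12.53] [0.49130061 0.04553571 0.29567789] [164.85983997   2.02440147 -77.40202493] 0.13 0.0 0.06521150461970053
```

View pics/w3.png

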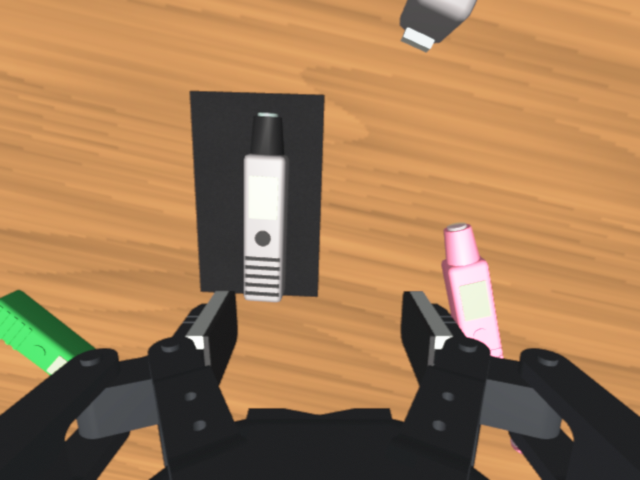

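The picture shows the thermometer at (264,205), still ahead and to the left. The tool stopped short and tilted 2 degrees, so I'm checking the joints.

Run:
```python
from workcell import bot
import pickle
for n in("c0","w1","w2","w3"):
    p=pickle.load(open(n+".pkl","rb")); 
    if "obs" in p: print(n,p["obs"]["q"].round(2),p["obs"]["ee_pos"].round(4),p["obs"]["tcp_rot"].round(2))
```

```text
w1 [-2.0960e+01  1.7490e+01  3.1280e+01  1.0381e+02  7.0000e-02  1.5936e+02] [ 0.5803 -0.2219  0.2575] [-179.93   -0.     -0.32]
w2 [-11.75   2.3   13.98 101.72  -0.   168.31] [ 0.5064 -0.1053  0.2582] [-1.7999e+02  5.0000e-02 -6.0000e-02]
w3 [  3.53 -12.88 -15.49  87.37   2.07 170.99] [0.4249 0.0377 0.1203] [-177.96   -0.35   12.53]
```

Joint 6 equals 180 + q1 − yaw, so it hit its 180° limit. I'll turn the tool by half a turn, which gives the same grasp with joint 6 near 0.

play_rows --steps '[[[0, 0, 0, -0.12], [0, 0, 0, -0.12], [0, 0, 0, -0.12], [0, 0, 0, -0.12], [0, 0, 0, -0.12]]]'

```text
time: 4.88
ee_pos: [0.4248, 0.0377, 0.1202]
tcp_rot: [-178.5, -1.4, 47.3]
wrist_force: [-0.3, -0.3, -0.6]
opening: 0.0651
grasp_force: 0.0
```

play_rows --steps '[[[0, 0, 0, -0.12], [0, 0, 0, -0.12], [0, 0, 0, -0.12], [0, 0, 0, -0.12], [0, 0, 0, -0.12]]]'

```text
time: 5.3
ee_pos: [0.4248, 0.0377, 0.1202]
tcp_rot: [-179.6, -2.0, 81.6]
wrist_force: [0.0, 0.2, -0.1]
opening: 0.065
grasp_force: 0.0
```

play_rows --steps '[[[0, 0, 0, -0.12], [0, 0, 0, -0.12], [0, 0, 0, -0.12], [0, 0, 0, -0.12], [0, 0, 0, -0.12]]]'

```text
time: 5.72
ee_pos: [0.4248, 0.0377, 0.1202]
tcp_rot: [179.2, -1.9, 116.0]
wrist_force: [0.8, 0.5, -0.4]
opening: 0.065
grasp_force: 0.0
```

play_rows --steps '[[[0, 0, 0, -0.12], [0, 0, 0, -0.12], [0, 0, 0, -0.12], [0, 0, 0, -0.12], [0, 0, 0, -0.12]]]'

```text
time: 6.13
ee_pos: [0.4248, 0.0377, 0.1202]
tcp_rot: [178.3, -1.1, 150.4]
wrist_force: [0.3, -0.6, 0.1]
opening: 0.065
grasp_force: 0.0
```

play_rows --steps '[[[0, 0, 0, -0.12], [0, 0, 0, -0.12], [0, 0, 0, -0.12], [0, 0, 0, -0.12], [0, 0, 0, -0.12]]]'

```text
time: 6.55
ee_pos: [0.4248, 0.0377, 0.1202]
tcp_rot: [177.9, 0.1, -175.2]
wrist_force: [0.1, 0.2, -0.6]
opening: 0.065
grasp_force: 0.0
```

```bash
python3 -c "
from workcell import bot
o=bot.get_obs();print(o['q'].round(2),o['ee_pos'].round(4),o['tcp_rot'].round(2))"
```

```text
[  3.54 -12.89 -15.51  87.37   2.06  -1.24] [0.4248 0.0377 0.1202] [ 1.7794e+02  6.0000e-02 -1.7522e+02]
```

```bash
cat > go.py <<'E'
import sys
from h import *
from workcell import bot
o=bot.get_obs();M=R.from_euler("xyz",o["tcp_rot"],degrees=True).as_matrix()
x,y,z,yaw=map(float,sys.argv[1:5])
d=np.array([x,y,z])-o["ee_pos"];t=M.T@d;turn=-((yaw-o["tcp_rot"][2]+180)%360-180)
print("now",o["ee_pos"].round(4),o["tcp_rot"].round(2),"t",o["time"],"| tool shift",t.round(4),"turn rad",np.radians(turn).round(4),"| /5",(t/5).round(5),"up 10mm =",(M.T@[0,0,.01]).round(5))
E
python3 go.py 0.4254 0.0822 0.008 -170.8
```

```text
now [0.4248 0.0377 0.1202] [ 1.7794e+02  6.0000e-02 -1.7522e+02] t 6.55 | tool shift [-0.0042  0.0402  0.1137] turn rad -0.0772 | /5 [-0.00083  0.00805  0.02274] up 10mm = [-1.00e-05  3.60e-04 -9.99e-03]
```

play_rows --steps '[[[-0.0008, 0.008, 0.008, 0], [-0.0008, 0.008, 0.008, 0], [-0.0008, 0.008, 0.008, 0], [-0.0008, 0.008, 0.008, 0], [-0.0008, 0.008, 0.008, 0]]]'

```text
time: 6.97
ee_pos: [0.4252, 0.0804, 0.0802]
tcp_rot: [177.9, -0.0, -175.6]
wrist_force: [-1.1, 0.3, -0.0]
opening: 0.0648
grasp_force: 0.0
```

play_rows --steps '[[[0, 0, 0.005, -0.0155], [0, 0, 0.005, -0.0155], [0, 0, 0.005, -0.0155], [0, 0, 0.005, -0.0155], [0, 0, 0.005, -0.0155]]]'

```text
time: 7.38
ee_pos: [0.4255, 0.08, 0.0561]
tcp_rot: [177.9, 0.2, -171.1]
wrist_force: [-0.7, -0.2, 0.3]
opening: 0.0649
grasp_force: 0.0
```

```bash
python3 snap.py w4; python3 go.py 0.4254 0.0822 0.008 -170.8
python3 - <<'E'
from h import *
c=pickle.load(open("w4.pkl","rb"))
print([proj(c,X).round() for X in ([.4254,.0822,.029],[.4098,.0798,.029])])
E
```

```text
7.4333 [0.4251 0.0799 0.0551] [ 1.7795e+02  1.3000e-01 -1.7100e+02] [0.3589975  0.062681   0.23067051] [164.27535193  -2.04393993  99.0184238 ] 2.22 0.0 0.06538416584166923
now [0.4251 0.0799 0.0551] [ 1.7795e+02  1.3000e-01 -1.7100e+02] t 7.4333 | tool shift [-0.0005  0.0005  0.0471] turn rad -0.0034 | /5 [-0.00011  0.00011  0.00943] up 10mm = [-2.00e-05  3.60e-04 -9.99e-03]
[array([322., 260.]), array([322., 233.])]
```

View pics/w4.png

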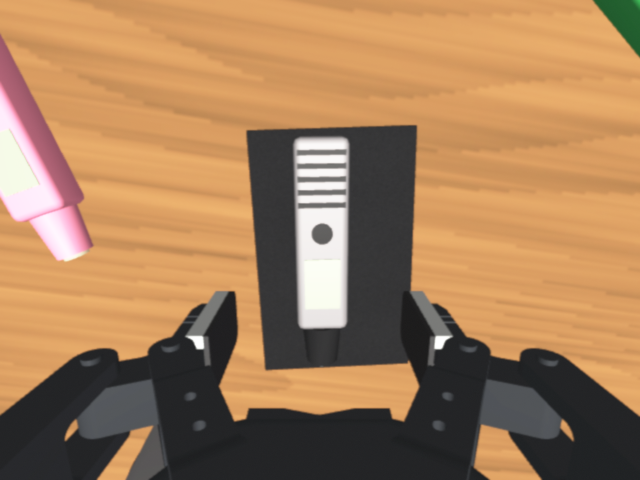

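The view confirms it: the button is at (322,233) exactly as predicted, and the stick lies straight between the fingers. Descending and gripping.

play_rows --steps '[[[0, 0, 0.0094, 0], [0, 0, 0.0094, 0], [0, 0, 0.0094, 0], [0, 0, 0.0094, 0], [0, 0, 0.0094, 0]]]'

```text
time: 7.85
ee_pos: [0.4251, 0.0819, 0.0082]
tcp_rot: [177.9, 0.2, -171.1]
wrist_force: [-1.0, -0.1, 0.1]
opening: 0.0651
grasp_force: 0.0
```

play_rows --steps '[[[0, 0, 0, 0], [0, 0, 0, 0], [0, 0, 0, 0], [0, 0, 0, 0], [0, 0, 0, 0]]]'

```text
time: 8.27
ee_pos: [0.4257, 0.0819, 0.01]
tcp_rot: [177.9, 0.2, -171.1]
wrist_force: [-0.1, 0.4, 0.6]
opening: 0.0654
grasp_force: 0.0
```

play_rows --steps '[[[0, 0, 0, 0], [0, 0, 0, 0], [0, 0, 0, 0], [0, 0, 0, 0], [0, 0, 0, 0]]]' --gripper 0.02 --squeeze 35

```text
time: 8.68
ee_pos: [0.4253, 0.0819, 0.0095]
tcp_rot: [177.9, 0.2, -171.1]
wrist_force: [0.6, 1.0, 1.4]
opening: 0.0199
grasp_force: 0.0
```

play_rows --steps '[[[0, 0, 0, 0], [0, 0, 0, 0], [0, 0, 0, 0], [0, 0, 0, 0], [0, 0, 0, 0]]]'

```text
time: 9.1
ee_pos: [0.4253, 0.0819, 0.0094]
tcp_rot: [177.9, 0.2, -171.1]
wrist_force: [-0.3, 0.1, -0.2]
opening: 0.0199
grasp_force: 0.0
```

The gripper closed to 20 mm with no force, so it isn't holding anything. I'll look.

```bash
python3 snap.py w5; python3 -c "
from h import *
c=pickle.load(open('w5.pkl','rb'));print(proj(c,[.4254,.0822,.029]),proj(c,[.4098,.0798,.029]))"
```

```text
9.15 [0.4253 0.0819 0.0094] [ 177.94    0.19 -171.11] [0.35881677 0.06466098 0.18407326] [164.29230436  -2.04734241  98.95781341] 0.2 0.0 0.020080760291455443
[321.92673602 293.21606953] [322.14401262 259.57178471]
```

View pics/w5.png

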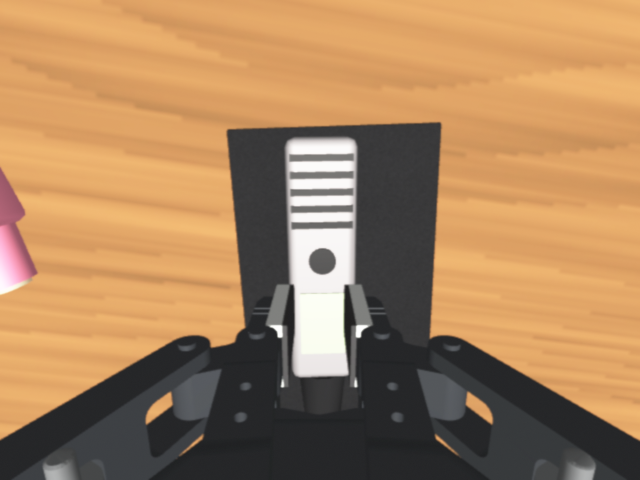

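The fingers are at the display, rows 285–375, and seem to hide the body's edges. By calculation I'll find where the fingertips really are compared with the body.

Run:
```python
from h import *
for n,op in(("w4",.0653),("w5",.0201)):
    c=pickle.load(open(n+".pkl","rb"));o=c["obs"];M=R.from_euler("xyz",o["tcp_rot"],degrees=True).as_matrix()
    for h in(0,.005,.01,.015,.02,.03):
        print(n,"back",h,"inner tip edge near/far cam:",[proj(c,o["ee_pos"]+M@[sx*.011,sy*op/2,-h]).round(0).tolist() for sx in(1,-1) for sy in(1,-1)])
c=pickle.load(open("w5.pkl","rb"))
u=np.array([np.cos(np.radians(9.2)),np.sin(np.radians(9.2)),0]);v=np.array([-u[1],u[0],0])
for s in(-.07,-.02,0,.02,.042): print("body side z.029",s,[proj(c,np.array([.4254,.0822,.029])+s*u+k*.015*v).round(0).tolist() for k in(-1,1)])
im=c["img"]
for r in(200,250,280,290,300,320,340,360,372): print(r," ".join("%d"%x for x in im[r,262:378:3].mean(1)))
```

```text
w4 back 0 inner tip edge near/far cam: [[386.0, 254.0], [253.0, 254.0], [384.0, 296.0], [255.0, 296.0]]
w4 back 0.005 inner tip edge near/far cam: [[388.0, 257.0], [251.0, 257.0], [386.0, 300.0], [253.0, 300.0]]
w4 back 0.01 inner tip edge near/far cam: [[390.0, 261.0], [249.0, 261.0], [388.0, 304.0], [251.0, 304.0]]
w4 back 0.015 inner tip edge near/far cam: [[392.0, 264.0], [247.0, 264.0], [390.0, 309.0], [250.0, 309.0]]
w4 back 0.02 inner tip edge near/far cam: [[394.0, 268.0], [245.0, 268.0], [392.0, 314.0], [248.0, 314.0]]
w4 back 0.03 inner tip edge near/far cam: [[399.0, 277.0], [240.0, 277.0], [396.0, 325.0], [243.0, 325.0]]
w5 back 0 inner tip edge near/far cam: [[340.0, 256.0], [299.0, 256.0], [340.0, 297.0], [300.0, 297.0]]
w5 back 0.005 inner tip edge near/far cam: [[341.0, 259.0], [298.0, 259.0], [340.0, 302.0], [299.0, 302.0]]
w5 back 0.01 inner tip edge near/far cam: [[341.0, 262.0], [298.0, 262.0], [341.0, 306.0], [299.0, 306.0]]
w5 back 0.015 inner tip edge near/far cam: [[342.0, 266.0], [297.0, 266.0], [341.0, 311.0], [298.0, 311.0]]
w5 back 0.02 inner tip edge near
[... 1046 characters left out ...]
 127 126 127 92 34 34 203 241 250 250 250 250 250 250 250 250 250 250 250 250 250 250 197 33 34 111 127 127 126 122 45 38 39 38
320 38 47 124 127 127 127 127 62 33 34 34 190 238 248 249 249 249 248 249 249 249 248 249 249 249 249 249 185 30 30 34 77 127 127 127 126 120 42 38
340 38 39 39 38 38 38 42 108 102 34 46 210 232 245 248 248 248 248 248 248 248 248 248 248 248 248 248 242 40 31 108 104 39 38 37 38 38 39 39
360 36 37 36 36 36 43 42 96 103 38 125 203 226 233 233 233 233 233 233 233 233 233 233 233 233 233 233 233 183 40 107 84 37 38 35 36 36 36 36
372 38 38 39 38 39 47 43 93 105 45 69 190 222 231 231 231 231 231 231 230 230 230 230 229 229 229 229 228 225 77 108 77 40 39 38 38 39 38 38
```

By gap size, the fingertips sit roughly 30 mm behind the stated TCP, so they closed above the body. I'll open, go down in small steps watching the force, and try again.

play_rows --steps '[[[0, 0, 0, 0], [0, 0, 0, 0], [0, 0, 0, 0], [0, 0, 0, 0], [0, 0, 0, 0]]]' --gripper 0.065

```text
time: 9.57
ee_pos: [0.4253, 0.0819, 0.0094]
tcp_rot: [177.9, 0.2, -171.1]
wrist_force: [0.1, 0.3, -0.5]
opening: 0.065
grasp_force: 0.0
```

play_rows --steps '[[[0, 0, 0.002, 0], [0, 0, 0.002, 0], [0, 0, 0.002, 0], [0, 0, 0.002, 0], [0, 0, 0.001, 0]]]'

```text
time: 9.98
ee_pos: [0.4251, 0.0822, 0.0]
tcp_rot: [177.9, 0.2, -171.1]
wrist_force: [-0.2, -0.3, 1.5]
opening: 0.0651
grasp_force: 0.0
```

play_rows --steps '[[[0, 0, 0.001, 0], [0, 0, 0.001, 0], [0, 0, 0.001, 0], [0, 0, 0.001, 0], [0, 0, 0.001, 0]]]'

```text
time: 10.4
ee_pos: [0.4253, 0.0824, -0.0046]
tcp_rot: [177.9, 0.2, -171.1]
wrist_force: [0.2, 0.1, 0.7]
opening: 0.0647
grasp_force: 0.0
```

```bash
python3 -c "
from workcell import bot
o=bot.get_obs();print(o['q'].round(2),o['ee_pos'].round(4),o['tcp_rot'].round(2),o['wrist_force'],o['joint_efforts'].round(2))"
```

```text
[  9.46 -10.36 -27.24  72.9    2.05   0.57] [ 0.4253  0.0824 -0.0046] [ 177.94    0.19 -171.11] [0.24602662 0.06085011 0.73860189] [-1.000e-02 -3.456e+01  4.601e+01  3.000e-02  1.200e-01 -0.000e+00]
```

play_rows --steps '[[[0, 0, 0.001, 0], [0, 0, 0.001, 0], [0, 0, 0.001, 0], [0, 0, 0.001, 0], [0, 0, 0.001, 0]]]'

```text
time: 10.82
ee_pos: [0.4253, 0.0826, -0.0096]
tcp_rot: [177.9, 0.2, -171.1]
wrist_force: [-0.8, -0.2, -1.0]
opening: 0.0651
grasp_force: 0.0
```

play_rows --steps '[[[0, 0, 0.001, 0], [0, 0, 0.001, 0], [0, 0, 0.001, 0], [0, 0, 0.001, 0], [0, 0, 0.001, 0]]]'

```text
time: 11.23
ee_pos: [0.4253, 0.0828, -0.0146]
tcp_rot: [177.9, 0.2, -171.1]
wrist_force: [0.4, 0.1, -0.0]
opening: 0.0653
grasp_force: 0.0
```

play_rows --steps '[[[0, 0, 0.001, 0], [0, 0, 0.001, 0], [0, 0, 0.001, 0], [0, 0, 0.001, 0], [0, 0, 0.001, 0]]]'

```text
time: 11.65
ee_pos: [0.4253, 0.0829, -0.0196]
tcp_rot: [177.9, 0.2, -171.1]
wrist_force: [-0.8, -0.3, 1.0]
opening: 0.0651
grasp_force: 0.0
```

play_rows --steps '[[[0, 0, 0, 0], [0, 0, 0, 0], [0, 0, 0, 0], [0, 0, 0, 0], [0, 0, 0, 0]]]' --gripper 0.02 --squeeze 35

```text
time: 12.07
ee_pos: [0.4254, 0.083, -0.0192]
tcp_rot: [177.9, 0.2, -171.1]
wrist_force: [-1.2, 0.4, 3.3]
opening: 0.0292
grasp_force: 35.1
```

play_rows --steps '[[[0, 0, 0, 0], [0, 0, 0, 0], [0, 0, 0, 0], [0, 0, 0, 0], [0, 0, 0, 0]]]'

```text
time: 12.48
ee_pos: [0.4255, 0.083, -0.0192]
tcp_rot: [177.9, 0.2, -171.1]
wrist_force: [-1.8, 0.4, 4.6]
opening: 0.029
grasp_force: 35.4
```

The thermometer is gripped at 29 mm and 35 N. Lifting it.

play_rows --steps '[[[0, 0, -0.004, 0], [0, 0, -0.006, 0], [0, 0, -0.01, 0], [0, 0, -0.012, 0], [0, 0, -0.012, 0]]]'

```text
time: 12.9
ee_pos: [0.4254, 0.0813, 0.0258]
tcp_rot: [177.9, 0.2, -171.1]
wrist_force: [0.3, -0.6, -0.6]
opening: 0.0289
grasp_force: 34.6
```

play_rows --steps '[[[0, 0, -0.012, 0], [0, 0, -0.012, 0], [0, 0, -0.01, 0], [0, 0, -0.006, 0], [0, 0, -0.002, 0]]]'

```text
time: 13.32
ee_pos: [0.4261, 0.0799, 0.0678]
tcp_rot: [177.9, 0.3, -171.1]
wrist_force: [0.0, 0.4, -1.3]
opening: 0.0294
grasp_force: 34.6
```

```bash
python3 go.py 0.4909 -0.1927 0.062 174.6
```

```text
now [0.4261 0.0799 0.0678] [ 177.94    0.28 -171.12] t 13.3167 | tool shift [-0.0219 -0.2794 -0.0041] turn rad 0.2493 | /5 [-0.00438 -0.05587 -0.00082] up 10mm = [-5.00e-05  3.60e-04 -9.99e-03]
```

play_rows --steps '[[[-0.001, -0.012, 0, 0], [-0.0015, -0.018, 0, 0], [-0.0015, -0.02, 0, 0], [-0.0015, -0.02, 0, 0], [-0.0016, -0.02, 0, 0]]]'

```text
time: 13.73
ee_pos: [0.4462, -0.0087, 0.0628]
tcp_rot: [177.9, 0.1, -171.1]
wrist_force: [-0.1, 0.4, -1.0]
opening: 0.0293
grasp_force: 34.7
```

play_rows --steps '[[[-0.0016, -0.02, 0, 0], [-0.0016, -0.02, 0, 0], [-0.0016, -0.02, 0, 0], [-0.0016, -0.02, 0, 0], [-0.0016, -0.02, 0, 0]]]'

```text
time: 14.15
ee_pos: [0.4695, -0.1064, 0.0591]
tcp_rot: [177.9, 0.1, -171.1]
wrist_force: [0.6, 0.4, -2.2]
opening: 0.0292
grasp_force: 34.7
```

play_rows --steps '[[[-0.0016, -0.02, 0, 0], [-0.0016, -0.02, 0, 0], [-0.0015, -0.02, 0, 0], [-0.0015, -0.018, 0, 0], [-0.001, -0.012, 0, 0]]]'

```text
time: 14.57
ee_pos: [0.4907, -0.1946, 0.0557]
tcp_rot: [177.9, 0.1, -171.2]
wrist_force: [0.0, 0.9, -1.8]
opening: 0.0292
grasp_force: 34.6
```

play_rows --steps '[[[0, 0, 0, 0.05], [0, 0, 0, 0.05], [0, 0, 0, 0.05], [0, 0, 0, 0.05], [0, 0, 0, 0.05]]]'

```text
time: 14.98
ee_pos: [0.4905, -0.1929, 0.056]
tcp_rot: [177.9, -0.4, 174.4]
wrist_force: [0.2, -0.3, -1.0]
opening: 0.029
grasp_force: 34.7
```

play_rows --steps '[[[0, 0, 0, 0], [0, 0, 0, 0], [0, 0, 0, 0], [0, 0, 0, 0], [0, 0, 0, 0]]]'

```text
time: 15.4
ee_pos: [0.4907, -0.1931, 0.0564]
tcp_rot: [178.0, -0.3, 174.6]
wrist_force: [1.1, -0.1, -1.2]
opening: 0.0294
grasp_force: 34.7
```

```bash
python3 snap.py w6; python3 go.py 0.4909 -0.1927 0.0565 174.6
python3 - <<'E'
from h import *
from workcell import bot
c=pickle.load(open("w6.pkl","rb"));o=c["obs"]
u=np.array([np.cos(np.radians(-5.4)),np.sin(np.radians(-5.4)),0])
C=o["ee_pos"]+[.0001,-.0013,.0352]
im=c["img"].astype(int)
# button in hand (predicted -15.8mm, top +13mm) and measured by dark blob
print("pred btn",proj(c,C-.0158*u+[0,0,.013]),"pred rear edge",proj(c,C-.07*u+[0,0,.013]))
g=cv2.cvtColor(c["img"],cv2.COLOR_BGR2GRAY)
for x in (318,324): print([int(v) for v in g[60:340:5,x]])
for r in (150,200): print(r,[int(v) for v in g[r,250:390:4]])
n,l,s,ce=cv2.connectedComponentsWithStats(((g<120)&(g>60)).astype(np.uint8));print([(ce[i].round(1).tolist(),s[i].tolist()) for i in range(1,n) if 100<s[i,4]<1500 and 280<ce[i][0]<360])
S=bot.camera("scene");pickle.dump(S,open("s6.pkl","wb"));cv2.imwrite("pics/s6.png",S["img"])
T=bot.camera("top");pickle.dump(T,open("t6.pkl","wb"))
W=np.array([.6353,-.2076,.0915])
for k,cc in(("S",S),("T",T)): print(k,"pred nose",proj(cc,C+.07*u).round(1),"disp",proj(cc,C+.0147*u+[0,0,.013]).round(1),"win",proj(cc,W).round(1))
for k,cc in(("S",S),("T",T)):
    i=cc["img"].astype(int);m=((i[...,1]>i[...,0]+10)&(i[...,1]>=i[...,2]-2)&(i[...,1]>120)&(i[...,0]>90)).astype(np.uint8);n,l,s,ce=cv2.connectedComponentsWithStats(m)
    print(k,[(ce[j].round(1).tolist(),int(s[j,4])) for j in range(1,n) if s[j,4]>12])
E
```

```text
15.45 [ 0.4908 -0.1931  0.0564] [177.96  -0.33 174.61] [ 0.42373617 -0.1935447   0.23164136] [164.80770385  -2.03579733  84.67036046] 0.12 34.66232956610838 0.029507264927606996
now [ 0.4908 -0.1931  0.0564] [177.96  -0.33 174.61] t 15.45 | tool shift [-0.0001  0.0005 -0.0001] turn rad 0.0001 | /5 [-2.e-05  9.e-05 -1.e-05] up 10mm = [ 6.00e-05  3.60e-04 -9.99e-03]
pred btn [321.1013641  283.86751289] pred rear edge [321.5814355 126.9858325]
[145, 146, 146, 151, 148, 138, 137, 136, 136, 139, 143, 134, 144, 145, 141, 138, 141, 193, 227, 228, 94, 96, 226, 225, 96, 90, 224, 223, 139, 85, 217, 222, 130, 79, 214, 219, 118, 74, 217, 217, 216, 216, 191, 66, 65, 63, 62, 62, 61, 208, 208, 208, 206, 216, 229, 228]
[145, 147, 145, 151, 147, 137, 138, 137, 136, 140, 143, 136, 144, 144, 141, 134, 141, 194, 227, 228, 94, 97, 226, 226, 96, 90, 224, 224, 123, 85, 217, 222, 129, 79, 214, 220, 119, 75, 217, 217, 216, 216, 203, 66, 64, 64, 62, 61, 65, 209, 208, 207, 207, 216, 229, 228]
150 [131, 132, 131, 131, 130, 129, 106, 157, 201, 227, 227, 227, 227, 227, 227, 227, 227, 227, 227, 227, 227, 227, 228,
[... 286 characters left out ...]
18.9, 183.5], [280, 179, 78, 9, 618]), ([318.5, 204.1], [281, 200, 77, 9, 567]), ([318.5, 224.3], [282, 220, 75, 9, 580]), ([319.7, 243.6], [282, 239, 75, 10, 587]), ([319.2, 286.3], [304, 271, 32, 31, 788])]
S pred nose [209.2 263.6] disp [219.3 241.9] win [193.2 288.8]
T pred nose [395.2 221.5] disp [394.4 241.5] win [397.2 193.6]
S [([239.6, 203.2], 13), ([418.1, 218.1], 69), ([218.3, 241.0], 96), ([282.9, 242.9], 57), ([532.5, 291.2], 13)]
T [([451.6, 199.9], 1940), ([445.8, 211.5], 296), ([348.7, 286.5], 56), ([384.2, 379.2], 2562), ([221.7, 333.7], 413), ([244.2, 348.8], 19), ([304.8, 405.2], 481), ([305.9, 453.4], 62), ([353.1, 461.2], 932), ([254.4, 469.0], 26), ([296.6, 476.5], 17)]
```

Contact is steady and the display appears within 1 px of where the scene view predicts. I'll check the stick's pitch using the stripes and button, comparing the mat view with this one.

Run:
```python
from h import *
from scipy.optimize import least_squares
def feats(n,hi):
    c=pickle.load(open(n+".pkl","rb"));g=cv2.cvtColor(c["img"],cv2.COLOR_BGR2GRAY)
    k,l,s,ce=cv2.connectedComponentsWithStats(((g<130)&(g>60)).astype(np.uint8)[:, 285:352].copy())
    f=[ce[i]+[285,0] for i in range(1,k) if 60<s[i,4]<1500 and ce[i][1]<330 and s[i,3]<40 and s[i,1]>130]
    return c,np.array(sorted(f,key=lambda p:p[1]))
for n in("w4","w5","w6"):
    c,f=feats(n,0);print(n,f.round(1).tolist())
c4,f4=feats("w4",0);c6,f6=feats("w6",0)
if len(f4)==len(f6):
    u=np.array([np.cos(np.radians(9.2)),np.sin(np.radians(9.2)),0])
    P=np.array([plane(c4,p,.029) for p in f4]);s=(P-[.4254,.0822,.029])@u;print("s",s.round(4))
    o=c6["obs"];C=o["ee_pos"]+[.0001,-.0013,.0352]
    def model(q):
        y,p=q[3],q[4];w=np.array([np.cos(y)*np.cos(p),np.sin(y)*np.cos(p),np.sin(p)]);n=np.array([-np.cos(y)*np.sin(p),-np.sin(y)*np.sin(p),np.cos(p)])
        return C+q[:3],w,n
    def res(q):
        A,w,n=model(q);return np.r_[np.concatenate([proj(c6,A+a*w+.013*n)-b for a,b in zip(s,f6)]), q[:3]/.003, 0]
    r=least_squares(res,[0,0,0,np.radians(-5.4),0],x_scale=[.01,.01,.01,.1,.1]);A,w,n=model(r.x)
    N=A+.07*w;W=np.array([.6353,-.2076,.0915]);l=np.cross([0,0,1],w);l/=np.linalg.norm(l)
    print("shift mm",(r.x[:3]*1e3).round(1),"yaw,pitch",np.degrees(r.x[3:]).round(2),"cost",r.cost,"window in nose x,y,z",(W-N)@w,(W-N)@l,(W-N)@np.cross(w,l))
```

```text
w4 [[322.6, 151.9], [321.7, 165.5], [321.3, 179.0], [321.8, 192.0], [322.4, 204.8], [321.7, 233.5]]
w5 [[320.8, 157.2], [321.3, 174.8], [321.2, 191.9], [321.9, 208.6], [322.3, 224.9], [322.0, 260.9]]
w6 [[319.0, 137.5], [318.0, 162.0], [318.0, 183.5], [318.0, 204.1], [317.7, 224.2], [318.0, 243.6], [319.1, 286.4]]
```

Run:
```python
from h import *
from scipy.optimize import least_squares
c4,c5,c6=[pickle.load(open(n+".pkl","rb")) for n in("w4","w5","w6")]
R4=[[322.6,151.9],[321.7,165.5],[321.3,179.],[321.8,192.],[322.4,204.8],[321.7,233.5]]
R5=[[320.8,157.2],[321.3,174.8],[321.2,191.9],[321.9,208.6],[322.3,224.9],[322.,260.9]]
R6=[[318,162.],[318,183.5],[318,204.1],[318,224.2],[319,243.6],[319.1,286.4]]
u=np.array([np.cos(np.radians(9.2)),np.sin(np.radians(9.2)),0])
s4,s5=[np.array([(plane(c,p,.029)-[.4254,.0822,.029])@u for p in r]) for c,r in((c4,R4),(c5,R5))];print(s4.round(4),s5.round(4));s=(s4+s5)/2
C=c6["obs"]["ee_pos"]+[.0001,-.0013,.0352]
def model(q):
    y,p=q[3:];return C+q[:3],np.array([np.cos(y)*np.cos(p),np.sin(y)*np.cos(p),np.sin(p)]),np.array([-np.cos(y)*np.sin(p),-np.sin(y)*np.sin(p),np.cos(p)])
def res(q):
    A,w,n=model(q);return np.r_[np.concatenate([proj(c6,A+a*w+.013*n)-b for a,b in zip(s,R6)]),q[:3]/.002]
r=least_squares(res,[0,0,0,np.radians(-5.4),0],x_scale=[.01,.01,.01,.1,.1]);A,w,n=model(r.x)
N=A+.07*w;W=np.array([.6353,-.2076,.0915]);l=np.cross([0,0,1],w);l/=np.linalg.norm(l)
print("shift mm",(r.x[:3]*1e3).round(1),"yaw,pitch",np.degrees(r.x[3:]).round(2),"cost",r.cost,"res",r.fun.round(1),"win in nose",(W-N)@w,(W-N)@l,(W-N)@np.cross(w,l))
```

```text
[-0.0592 -0.0522 -0.0452 -0.0382 -0.0313 -0.0152] [-0.0592 -0.0522 -0.0452 -0.0382 -0.0312 -0.0152]
shift mm [ 0.1 -0.6  0. ] yaw,pitch [-4.71 -0.71] cost 0.2602299135144127 res [-0.2  0.  -0.  -0.1  0.2  0.1  0.4 -0.  -0.4  0.   0.  -0.   0.  -0.3
  0. ] win in nose 0.07492916332437069 -0.0007104346407537745 0.0016585412897102162
```

The window sits in the nose frame at x 75 mm, y −0.7 mm, z 1.7 mm. Holding still.

play_rows --steps '[[[0, 0, 0, 0], [0, 0, 0, 0], [0, 0, 0, 0], [0, 0, 0, 0], [0, 0, 0, 0]]]'

```text
time: 15.97
ee_pos: [0.4908, -0.1932, 0.0564]
tcp_rot: [178.0, -0.3, 174.6]
wrist_force: [0.2, -0.9, -0.7]
opening: 0.0293
grasp_force: 34.7
```

play_rows --steps '[[[0, 0, 0, 0], [0, 0, 0, 0], [0, 0, 0, 0], [0, 0, 0, 0], [0, 0, 0, 0]]]'

```text
time: 16.38
ee_pos: [0.4908, -0.1932, 0.0564]
tcp_rot: [178.0, -0.3, 174.6]
wrist_force: [0.8, 0.1, -0.8]
opening: 0.0292
grasp_force: 34.7
```

play_rows --steps '[[[0, 0, 0, 0], [0, 0, 0, 0], [0, 0, 0, 0], [0, 0, 0, 0], [0, 0, 0, 0]]]'

```text
time: 16.8
ee_pos: [0.4908, -0.1932, 0.0564]
tcp_rot: [178.0, -0.3, 174.6]
wrist_force: [0.3, -0.1, -0.9]
opening: 0.0293
grasp_force: 34.7
```

play_rows --steps '[[[0, 0, 0, -0.05], [0, 0, 0, -0.05], [0, 0, 0, -0.05], [0, 0, 0, -0.05], [0, 0, 0, -0.05]]]'

```text
time: 17.22
ee_pos: [0.4908, -0.1931, 0.0564]
tcp_rot: [177.9, 0.2, -171.0]
wrist_force: [-0.3, -0.4, -0.9]
opening: 0.0291
grasp_force: 34.6
```

play_rows --steps '[[[0, 0, 0, 0], [0, 0, 0, 0], [0, 0, 0, 0], [0, 0, 0, 0], [0, 0, 0, 0]]]'

```text
time: 17.63
ee_pos: [0.4908, -0.1932, 0.0564]
tcp_rot: [177.9, 0.2, -171.2]
wrist_force: [1.1, -0.4, -0.5]
opening: 0.0292
grasp_force: 34.6
```

```bash
python3 go.py 0.43 0.086 0.066 -171.1
```

```text
now [ 0.4908 -0.1932  0.0564] [ 177.95    0.19 -171.15] t 17.6333 | tool shift [0.0171 0.2854 0.0006] turn rad -0.0009 | /5 [0.00342 0.05707 0.00013] up 10mm = [-3.00e-05  3.60e-04 -9.99e-03]
```

play_rows --steps '[[[0.001, 0.012, 0, 0], [0.001, 0.019, 0, 0], [0.0012, 0.02, 0, 0], [0.0012, 0.02, 0, 0], [0.0012, 0.02, 0, 0]]]'

```text
time: 18.05
ee_pos: [0.4706, -0.1028, 0.0597]
tcp_rot: [177.9, 0.2, -171.1]
wrist_force: [-0.1, 0.1, -1.3]
opening: 0.029
grasp_force: 34.7
```

play_rows --steps '[[[0.0012, 0.02, 0, 0], [0.0012, 0.02, 0, 0], [0.0012, 0.02, 0, 0], [0.0012, 0.02, 0, 0], [0.0012, 0.02, 0, 0]]]'

```text
time: 18.47
ee_pos: [0.4491, -0.0049, 0.0634]
tcp_rot: [177.9, 0.2, -171.1]
wrist_force: [-0.1, -0.2, -1.0]
opening: 0.0288
grasp_force: 34.7
```

play_rows --steps '[[[0.0012, 0.02, 0, 0], [0.0012, 0.02, 0, 0], [0.0012, 0.02, 0, 0], [0.0012, 0.02, 0, 0], [0.0008, 0.014, 0, 0]]]'

```text
time: 18.88
ee_pos: [0.4288, 0.0874, 0.0668]
tcp_rot: [177.9, 0.2, -171.1]
wrist_force: [1.4, -1.2, -0.5]
opening: 0.0292
grasp_force: 34.7
```

play_rows --steps '[[[0, 0, 0.005, 0], [0, 0, 0.01, 0], [0, 0, 0.012, 0], [0, 0, 0.012, 0], [0, 0, 0.01, 0]]]'

```text
time: 19.3
ee_pos: [0.4289, 0.0867, 0.0155]
tcp_rot: [178.0, 0.1, -171.2]
wrist_force: [-0.2, -0.5, -1.6]
opening: 0.0291
grasp_force: 34.7
```

```bash
python3 go.py 0.43 0.086 -0.018 -171.1
```

```text
now [0.4289 0.0867 0.0155] [ 1.7795e+02  9.0000e-02 -1.7117e+02] t 19.3 | tool shift [-0.0009 -0.002   0.0334] turn rad -0.0012 | /5 [-0.00019 -0.0004   0.00669] up 10mm = [-2.00e-05  3.60e-04 -9.99e-03]
```

play_rows --steps '[[[0, 0, 0.008, 0], [0, 0, 0.008, 0], [0, 0, 0.008, 0], [0, 0, 0.005, 0], [0, 0, 0.002, 0]]]'

```text
time: 19.72
ee_pos: [0.4292, 0.0883, -0.0143]
tcp_rot: [177.9, 0.1, -171.1]
wrist_force: [-0.4, -0.7, -1.1]
opening: 0.029
grasp_force: 34.7
```

play_rows --steps '[[[0, 0, 0.001, 0], [0, 0, 0.001, 0], [0, 0, 0, 0], [0, 0, 0, 0], [0, 0, 0, 0]]]'

```text
time: 20.13
ee_pos: [0.4298, 0.0886, -0.015]
tcp_rot: [177.9, 0.2, -171.1]
wrist_force: [0.2, -0.3, -1.1]
opening: 0.029
grasp_force: 34.7
```

play_rows --steps '[[[0, 0, 0.001, 0], [0, 0, 0.001, 0], [0, 0, 0.001, 0], [0, 0, 0.0005, 0], [0, 0, 0, 0]]]'

```text
time: 20.55
ee_pos: [0.4294, 0.0886, -0.019]
tcp_rot: [177.9, 0.2, -171.1]
wrist_force: [0.9, -0.2, -1.3]
opening: 0.0291
grasp_force: 34.7
```

play_rows --steps '[[[0, 0, 0, 0], [0, 0, 0, 0], [0, 0, 0, 0], [0, 0, 0, 0], [0, 0, 0, 0]]]'

```text
time: 20.97
ee_pos: [0.4296, 0.0887, -0.0188]
tcp_rot: [177.9, 0.2, -171.1]
wrist_force: [-0.4, -0.6, -0.7]
opening: 0.0292
grasp_force: 34.7
```

play_rows --steps '[[[0, 0, 0.0004, 0], [0, 0, 0.0004, 0], [0, 0, 0.0004, 0], [0, 0, 0, 0], [0, 0, 0, 0]]]'

```text
time: 21.38
ee_pos: [0.4296, 0.0887, -0.0193]
tcp_rot: [177.9, 0.2, -171.1]
wrist_force: [-3.2, -1.4, 7.9]
opening: 0.0292
grasp_force: 36.0
```

play_rows --steps '[[[0, 0, 0, 0], [0, 0, 0, 0], [0, 0, 0, 0], [0, 0, 0, 0], [0, 0, 0, 0]]]' --gripper 0.06

```text
time: 21.8
ee_pos: [0.4295, 0.0887, -0.0202]
tcp_rot: [177.9, 0.2, -171.1]
wrist_force: [0.6, -0.4, 0.9]
opening: 0.0596
grasp_force: 0.0
```

play_rows --steps '[[[0, 0, 0, 0], [0, 0, 0, 0], [0, 0, 0, 0], [0, 0, 0, 0], [0, 0, 0, 0]]]'

```text
time: 22.22
ee_pos: [0.4295, 0.0887, -0.02]
tcp_rot: [177.9, 0.2, -171.1]
wrist_force: [-0.3, 0.5, 0.7]
opening: 0.0599
grasp_force: 0.0
```

play_rows --steps '[[[0, 0.0003, -0.008, 0], [0, 0.0003, -0.01, 0], [0, 0.0004, -0.012, 0], [0, 0.0005, -0.014, 0], [0, 0.0005, -0.014, 0]]]'

```text
time: 22.63
ee_pos: [0.4296, 0.0886, 0.0399]
tcp_rot: [177.9, 0.2, -171.1]
wrist_force: [0.3, -0.0, 0.7]
opening: 0.06
grasp_force: 0.0
```

play_rows --steps '[[[0, 0.0005, -0.014, 0], [0, 0.0005, -0.014, 0], [0, 0.0005, -0.014, 0], [0, 0.0005, -0.014, 0], [0, 0.0005, -0.014, 0]]]' --gripper 0.0854

```text
time: 23.05
ee_pos: [0.4294, 0.0885, 0.1103]
tcp_rot: [177.9, 0.3, -171.1]
wrist_force: [0.0, -0.4, 0.3]
opening: 0.0853
grasp_force: 0.0
```

```bash
python3 snap.py w7
python3 - <<'E'
from h import *
from workcell import bot
S=bot.camera("scene")
i=S["img"].astype(int);m=((i[...,1]>i[...,0]+10)&(i[...,1]>=i[...,2]-2)&(i[...,1]>120)&(i[...,0]>90)).astype(np.uint8);n,l,s,ce=cv2.connectedComponentsWithStats(m)
print([(ce[j].round(1).tolist(),int(s[j,4])) for j in range(1,n) if s[j,4]>12])
c=pickle.load(open("w7.pkl","rb"));g=cv2.cvtColor(c["img"],cv2.COLOR_BGR2GRAY)
u=np.array([np.cos(np.radians(9.2)),np.sin(np.radians(9.2)),0]);B=np.array([.4254,.0822,.029])+[.0041,.0057,0]-.0152*u
print("pred btn wrist",proj(c,B),"pred disp scene",proj(S,B+.0309*u))
w=proj(c,B).astype(int);sub=g[w[1]-25:w[1]+25,w[0]-15:w[0]+15]
k,l,s,ce=cv2.connectedComponentsWithStats((sub<130).astype(np.uint8));print([(ce[j]+w-[15,25],s[j].tolist()) for j in range(1,k) if s[j,4]>20])
E
```

```text
23.1 [0.4304 0.0888 0.1129] [ 177.94    0.47 -171.11] [0.36256563 0.07128303 0.28479943] [164.2027643   -2.04963313  98.9608673 ] 3.51 0.0 0.0850862059219887
[([241.0, 204.4], 39), ([418.2, 218.1], 68), ([282.9, 242.9], 57), ([356.6, 262.4], 96)]
pred btn wrist [314.07650149 213.14013514] pred disp scene [357.7461441  263.69083684]
[(array([314.08219178, 190.23287671]), [0, 1, 30, 3, 73]), (array([312.54871795, 213.55384615]), [6, 18, 16, 16, 195])]
```

The thermometer is back, flat on the mat and released. Before pinching, I'll work out the true fingertip offset from the w6, s6 and start images.

Run:
```python
from h import *
d=pickle.load(open("c0.pkl","rb"));S0=d["scene"]
R0=R.from_euler("xyz",[-179.94,0,17.177],degrees=True).as_matrix();p0=np.array([.16237,-.52527,.19814])
for h in(0,.013,.03,.045): print("S0 back",h,[proj(S0,p0+R0@[0,s*.0427,-h]).round(1).tolist() for s in(1,-1)])
g=cv2.cvtColor(S0["img"],cv2.COLOR_BGR2GRAY)
for r in range(76,106,2): print(r," ".join("%3d"%v for v in g[r,84:160:2]))
c=pickle.load(open("w6.pkl","rb"));g=cv2.cvtColor(c["img"],cv2.COLOR_BGR2GRAY);sat=c["img"].max(2).astype(int)-c["img"].min(2)
for x in(268,272,276,280,360,364,368): print(x,"".join("#" if v<25 else "." for v in sat[200:340:3,x]))
S6=pickle.load(open("s6.pkl","rb"));g6=cv2.cvtColor(S6["img"],cv2.COLOR_BGR2GRAY);o=c["obs"]
M=R.from_euler("xyz",o["tcp_rot"],degrees=True).as_matrix()
for h in(0,.013,.03,.045): print("S6 back",h,[proj(S6,o["ee_pos"]+M@[-.011,s*.0147,-h]).round(1).tolist() for s in(1,-1)])
for r in range(220,262,2): print(r," ".join("%3d"%v for v in g6[r,196:246:2]))
```

```text
S0 back 0 [[115.7, 120.0], [149.7, 117.5]]
S0 back 0.013 [[114.3, 115.2], [148.6, 112.8]]
S0 back 0.03 [[112.5, 108.9], [147.1, 106.5]]
S0 back 0.045 [[110.9, 103.3], [145.7, 100.9]]
76  75  76  79  26  27  27  28  78  75  76  46  26  29  32  27  29  31  29  29  27  32  30  20  30  30  25  43  54  26  36 125  77  26  31  37 157 148  69
78  72  77  78  23  29  27  17  76  77  74  27  43  26  83  49  29  21  20  33  44  29  27  62  80  38  28  23  26  44  29  28 117  26  30  39 126  68  74
80  72  75  79  27  29  26  45  74  80  23  29  29  48  79  76  73  76  80  81  83  79  79  76  74  77  51  22  27  27  38  62  41  26  35  26  79  74  73
82  73  74  77  32  28  27  61  61  63  28  26  17  81  77  76  75  80  74  78  81  77  74  73  74  73  65 140  87  20  28  38  31  30  24  32  77  74  73
84  66  69  73  42  35  27  23  26  26  28  28  69  77  77  77  76  80  78  76  77  78  75  74  71  84 160 157 163 120  23  25  29  51  82  78  75  73  71
86 143 143 132 126  33  55  18  23  33  27  23 116  74  76  74  74  78  78  74  78  80  75  68 123 159 155 156 157 165 104  70  26  50  75  74
[... 3441 characters left out ...]
 142 163 165 164 163 163 160 107  72  66  87 129 125 124 126 124 123 124 125
250 127 129 129 129 131 135 122 133 138 149 158 165 144  72  69  64 130 126 128 126 128 127 127 128 127
252 125 123 123 125 124 128  67  32  46  44  73 107  76  70  64 125 132 130 131 132 132 131 131 130 129
254 128 128 129 130 129 137  38  44  56  48  36  43  77  67  67 126 125 125 126 126 127 127 128 130 130
256 133 132 132 134 131  97  37  52  53  37  36  19  78  58 133 128 123 121 119 119 119 118 119 122 121
258 130 130 126 127 132  43  46  58  43  33  24  14  74  95 128 127 128 129 129 130 131 129 128 127 127
260 126 126 125 127 129  50  64  37  33  28  11 109 108 133 128 130 128 127 128 125 126 126 123 123 126
```

All the views agree that the real fingertips are about 32 mm (shut) to 45 mm (open) behind the reported TCP. For the pinch, the TCP should therefore be at about z = 0.028. I'll turn first, then go above the pack.

play_rows --steps '[[[0, 0, 0, 0.05], [0, 0, 0, 0.05], [0, 0, 0, 0.05], [0, 0, 0, 0.05], [0, 0, 0, 0.05]]]'

```text
time: 23.57
ee_pos: [0.429, 0.0885, 0.108]
tcp_rot: [178.0, -0.3, 174.4]
wrist_force: [-0.7, -0.4, -0.1]
opening: 0.0854
grasp_force: 0.0
```

play_rows --steps '[[[0, 0, 0, 0], [0, 0, 0, 0], [0, 0, 0, 0], [0, 0, 0, 0], [0, 0, 0, 0]]]'

```text
time: 23.98
ee_pos: [0.4291, 0.0885, 0.1081]
tcp_rot: [178.0, -0.3, 174.6]
wrist_force: [-0.0, 0.5, 0.6]
opening: 0.0853
grasp_force: 0.0
```

```bash
python3 go.py 0.6623 -0.2086 0.11 174.6
```

```text
now [0.4291 0.0885 0.1081] [177.96  -0.33 174.62] t 23.9833 | tool shift [-0.26   -0.2737 -0.0132] turn rad 0.0003 | /5 [-0.052   -0.05473 -0.00263] up 10mm = [ 6.00e-05  3.60e-04 -9.99e-03]
```

play_rows --steps '[[[-0.013, -0.0137, -0.0007, 0], [-0.013, -0.0137, -0.0007, 0], [-0.013, -0.0137, -0.0007, 0], [-0.013, -0.0137, -0.0007, 0], [-0.013, -0.0137, -0.0007, 0]]]'

```text
time: 24.4
ee_pos: [0.4879, 0.0133, 0.1088]
tcp_rot: [178.0, -0.3, 174.6]
wrist_force: [-0.5, 1.5, 0.0]
opening: 0.0852
grasp_force: 0.0
```

play_rows --steps '[[[-0.013, -0.0137, -0.0007, 0], [-0.013, -0.0137, -0.0007, 0], [-0.013, -0.0137, -0.0007, 0], [-0.013, -0.0137, -0.0007, 0], [-0.013, -0.0137, -0.0007, 0]]]'

```text
time: 24.82
ee_pos: [0.5461, -0.0611, 0.1093]
tcp_rot: [178.0, -0.3, 174.6]
wrist_force: [0.0, 0.3, 0.2]
opening: 0.0853
grasp_force: 0.0
```

play_rows --steps '[[[-0.013, -0.0137, -0.0007, 0], [-0.013, -0.0137, -0.0007, 0], [-0.013, -0.0137, -0.0007, 0], [-0.013, -0.0137, -0.0007, 0], [-0.013, -0.0137, -0.0007, 0]]]'

```text
time: 25.23
ee_pos: [0.6043, -0.1355, 0.1099]
tcp_rot: [178.0, -0.3, 174.6]
wrist_force: [1.2, 0.7, -0.5]
opening: 0.0858
grasp_force: 0.0
```

play_rows --steps '[[[-0.013, -0.0137, -0.0007, 0], [-0.013, -0.0137, -0.0007, 0], [-0.013, -0.0137, -0.0007, 0], [-0.013, -0.0137, -0.0007, 0], [-0.013, -0.0137, -0.0007, 0]]]'

```text
time: 25.65
ee_pos: [0.6625, -0.2099, 0.1105]
tcp_rot: [178.0, -0.3, 174.6]
wrist_force: [0.2, 1.1, 1.0]
opening: 0.0854
grasp_force: 0.0
```

play_rows --steps '[[[0, 0, 0, 0], [0, 0, 0, 0], [0, 0, 0, 0], [0, 0, 0, 0], [0, 0, 0, 0]]]'

```text
time: 26.07
ee_pos: [0.6618, -0.2085, 0.1112]
tcp_rot: [178.0, -0.3, 174.6]
wrist_force: [0.0, -0.7, 0.8]
opening: 0.0854
grasp_force: 0.0
```

```bash
python3 snap.py w8; python3 go.py 0.6623 -0.2086 0.11 174.6
python3 - <<'E'
from h import *
c=pickle.load(open("w8.pkl","rb"));print("pred win",proj(c,[.6353,-.2076,.0915]),"bar bottoms",[proj(c,p).round(1) for p in([.6663,-.1989,.1065],[.6655,-.2112,.1065],[.6645,-.2231,.1065])])
g=cv2.cvtColor(c["img"],cv2.COLOR_BGR2GRAY);w=proj(c,[.6353,-.2076,.0915]).astype(int)
k,l,s,ce=cv2.connectedComponentsWithStats((c["img"].max(2)<30).astype(np.uint8)[w[1]-50:w[1]+50,w[0]-50:w[0]+50].copy());print([((ce[j]+w-50).round(1).tolist(),s[j].tolist()) for j in range(1,k) if s[j,4]>60])
k,l,s,ce=cv2.connectedComponentsWithStats((g>170).astype(np.uint8));print([((ce[j]).round(1).tolist(),s[j].tolist()) for j in range(1,k) if s[j,4]>60 and abs(ce[j][0]-320)<150])
E
```

```text
26.1167 [ 0.6618 -0.2086  0.1112] [177.96  -0.31 174.61] [ 0.59472924 -0.20889731  0.28643008] [164.78891411  -2.03347081  84.6672677 ] 0.21 0.0 0.08543387588515858
now [ 0.6618 -0.2086  0.1112] [177.96  -0.31 174.61] t 26.1167 | tool shift [-0.0005 -0.      0.0012] turn rad 0.0002 | /5 [-9.0e-05 -1.0e-05  2.5e-04] up 10mm = [ 5.00e-05  3.60e-04 -9.99e-03]
pred win [315.22049748 216.08128952] bar bottoms [array([338.8, 279.7]), array([314.6, 280.7]), array([291.1, 281.2])]
[([313.7, 185.0], [12, 15, 76, 9, 632]), ([315.5, 216.1], [30, 33, 42, 36, 1191])]
[([299.7, 205.8], [248, 153, 130, 156, 7127]), ([361.4, 274.9], [351, 244, 22, 64, 1247]), ([292.8, 306.4], [290, 282, 6, 52, 277]), ([316.0, 307.3], [314, 282, 5, 52, 258]), ([338.9, 306.1], [337, 282, 6, 52, 244])]
```

The window is at (315.5,216.1), as predicted, and the slot bars are vertical in the image, so everything is aligned. Going straight down with the gripper open.

play_rows --steps '[[[-0.0001, -0.0003, 0.0083, 0], [-0.0001, -0.0003, 0.0083, 0], [-0.0001, -0.0003, 0.0083, 0], [-0.0001, -0.0003, 0.0083, 0], [-0.0001, -0.0003, 0.0083, 0]]]'

```text
time: 26.53
ee_pos: [0.662, -0.209, 0.0678]
tcp_rot: [177.9, -0.4, 174.6]
wrist_force: [-1.0, 0.0, -0.4]
opening: 0.0853
grasp_force: 0.0
```

play_rows --steps '[[[0, -0.0003, 0.0083, 0], [0, -0.0003, 0.0083, 0], [0, -0.0003, 0.0083, 0], [0, -0.0003, 0.0083, 0], [0, -0.0003, 0.0083, 0]]]'

```text
time: 26.95
ee_pos: [0.662, -0.2092, 0.0268]
tcp_rot: [178.0, -0.3, 174.6]
wrist_force: [0.0, -0.0, 0.2]
opening: 0.0855
grasp_force: 0.0
```

play_rows --steps '[[[0, 0, 0, 0], [0, 0, 0, 0], [0, 0, 0, 0], [0, 0, 0, 0], [0, 0, 0, 0]]]'

```text
time: 27.37
ee_pos: [0.6624, -0.2093, 0.0284]
tcp_rot: [178.0, -0.3, 174.6]
wrist_force: [0.2, 0.6, 0.2]
opening: 0.085
grasp_force: 0.0
```

```bash
python3 snap.py w9; python3 go.py 0.6623 -0.2086 0.028 174.6
python3 - <<'E'
from h import *
c=pickle.load(open("w9.pkl","rb"));o=c["obs"]
g=cv2.cvtColor(c["img"],cv2.COLOR_BGR2GRAY)
P=lambda s,t,z:np.array([.6623,-.2106,z])+s*np.array([.9956,-.0941,0])+t*np.array([.0941,.9956,0])
for s in(-.014,0,.014): print("pad outer top",s,[proj(c,P(s,t,.096)).round(0).tolist() for t in(.031,-.031)])
for r in range(230,360,8): print(r," ".join("%3d"%v for v in g[r,180:460:7]))
E
```

```text
27.4167 [ 0.6623 -0.2093  0.0283] [177.97  -0.28 174.57] [ 0.59522749 -0.20963627  0.20360308] [164.74689794  -2.02027546  84.62690577] 0.2 0.0 0.08505441323280878
now [ 0.6623 -0.2093  0.0283] [177.97  -0.28 174.57] t 27.4167 | tool shift [0.0001 0.0007 0.0003] turn rad -0.0005 | /5 [2.0e-05 1.4e-04 7.0e-05] up 10mm = [ 5.00e-05  3.50e-04 -9.99e-03]
pad outer top -0.014 [[422.0, 311.0], [224.0, 314.0]]
pad outer top 0 [[419.0, 350.0], [226.0, 354.0]]
pad outer top 0.014 [[416.0, 387.0], [229.0, 391.0]]
230 167 168 169 170 171 172 172 221 230 231 232 103  85  45  41  41  42  43 143 167 167 168 168 154  43  42  42  41  51  82 206 230 229 153 153 154 153 154 154 154
238 173 172 170 170 168 167 165 213 229 230 230 113  82  43  43  42 143 168  91  17  17  16  15  62 167 157  42  42  42  80 219 229 228 156 155 155 154 154 154 154
246 158 159 159 159 160 160 159 197 228 229 230 126  81  43  42 147 168  15  16  16  16  16  16  17  16 154 166  42  41  78 225 227 227 155 156 157 158 158 159 160
254 159 160 161 160 161 160 160 186 227 228 228 159  78  42  45 168  18  16  14  15  17  16  15  15
[... 1496 characters left out ...]
  24 211 200 219 216 202 150  63  26  24  26
334  26  27  27  27 145 160 159 169 213 216 204 216 165  60  62  62  88  89  90  90  89  89  89  88  89  87  84  60  60  60 208 194 217 213 196 145  38  24  26  25
342  27  29  28  27 134 144 142 153 212 216 207 214 180  60  61  60  86  88  88  88  87  88  87  87  87  86  83  59  59  59 209 193 215 212 180 161  40  25  25  24
350  28  28  28  27 138 139 140 149 212 215 210 213 199  59  59  59  85  87  87  86  86  86  87  86  85  85  78  59  57  58 211 194 213 210 172 153  97  24  25  25
358  29  27  28  64 158 156 155 143 211 213 212 212 202  58  58  58  82  84  84  85  84  85  84  85  85  84  74  58  57  57 211 199 210 209 164 148 147  25  24  25
```

The fingers straddle both pads with clearance on each side. I'll nudge sideways by 1 mm and then pinch.

play_rows --steps '[[[0, 0.0005, 0, 0], [0, 0.0005, 0, 0], [0, 0, 0, 0], [0, 0, 0, 0], [0, 0, 0, 0]]]'

```text
time: 27.83
ee_pos: [0.6622, -0.2082, 0.0278]
tcp_rot: [178.0, -0.3, 174.6]
wrist_force: [-0.2, -0.1, 0.4]
opening: 0.0853
grasp_force: 0.0
```

play_rows --steps '[[[0, 0, 0, 0], [0, 0, 0, 0], [0, 0, 0, 0], [0, 0, 0, 0], [0, 0, 0, 0]]]' --gripper 0.03 --squeeze 50

```text
time: 28.25
ee_pos: [0.6631, -0.2083, 0.0305]
tcp_rot: [178.0, -0.1, 174.6]
wrist_force: [-2.7, 2.3, 14.1]
opening: 0.0412
grasp_force: 53.2
```

play_rows --steps '[[[0, 0, 0, 0], [0, 0, 0, 0], [0, 0, 0, 0], [0, 0, 0, 0], [0, 0, 0, 0]]]'

```text
time: 28.67
ee_pos: [0.6631, -0.2083, 0.0305]
tcp_rot: [178.0, -0.1, 174.6]
wrist_force: [-2.6, 1.7, 13.4]
opening: 0.0414
grasp_force: 53.2
```

play_rows --steps '[[[0, 0, 0, 0], [0, 0, 0, 0], [0, 0, 0, 0], [0, 0, 0, 0], [0, 0, 0, 0]]]'

```text
time: 29.08
ee_pos: [0.6631, -0.2083, 0.0305]
tcp_rot: [178.0, -0.1, 174.6]
wrist_force: [-2.7, 2.6, 13.7]
opening: 0.0415
grasp_force: 53.2
```

The opening is 41 mm, less than the 48 mm of fully pinched pads, and there is 14 N upward, so at least one finger isn't properly on its pad. I'm checking by numbers.

```bash
python3 snap.py wa
python3 - <<'E'
from h import *
from workcell import bot
c=pickle.load(open("wa.pkl","rb"));g=cv2.cvtColor(c["img"],cv2.COLOR_BGR2GRAY)
for r in list(range(270,440,8)): print(r," ".join("%3d"%v for v in g[r,222:430:5]))
P=lambda s,t,z:np.array([.6623,-.2106,z])+s*np.array([.9956,-.0941,0])+t*np.array([.0941,.9956,0])
for t in(.024,.018,-.018,-.024): print(t,[proj(c,P(s,t,.096)).round(0).tolist() for s in(-.014,.014)])
E
```

```text
29.1333 [ 0.6631 -0.2083  0.0305] [ 1.7799e+02 -1.4000e-01  1.7458e+02] [ 0.59547154 -0.20851689  0.20554786] [164.61291321  -2.00673083  84.63719312] 0.13 53.2288874220103 0.04122222674450486
270 154 143 230 230 230 231 231  78  77  43  52 175 163  17  18  18  19  17  18  19  17  17  17  18  18  17  17  66 175 131  45  71 137 230 230 229 193 174 174 174 174 173
278 158 147 228 229 229 229 230 142 137  44  44 172 175  35  18  18  17  17  16  19  17  16  18  17  17  18  17 160 175  69  44 130 220 229 228 228 173 165 166 167 167 168
286 166 162 226 227 228 227 160 116  78  44  44  73 175 174  37  16  15  16  17  17  16  18  18  18  16  17 148 175 158  43  45  49 156 160 227 227 167 163 162 162 161 160
294 167 164 224 226 227 120 100  83  76  44  44  44  63 175 175 163  29  17  18  16  19  16  17  17  87 175 175 150  44  45  44  45  82 116 161 225 162 163 165 172 172 172
302 166 156  39  34 102 115  82  82  68  44  44  44  44  43 114 175 175 174 175 175 175 175 175 175 174 167  54  44  44  44  44  44  83  84 116  62  34  71 164 164 164 163
310 157  69  70  85 116 105 119 122  84  44  44
[... 2334 characters left out ...]
34  34  34  42  46  34  33
422  80  41  34  33  34  33  34  32  31  32  32  31  32  31  31  32  33  32  33  33  32  33  33  32  33  32  32  33  32  33  32  32  33  33  33  33  34  34  61  74  42  33
430  33  33  33  34  34  33  34  34  34  34  33  35  33  34  34  34  34  34  34  34  34  33  34  34  33  33  33  34  33  34  34  33  34  34  33  35  33  34  34  33  34  34
438  33  34  32  31  30  29  29  29  34  34  34  34  34  34  34  34  33  35  33  33  34  33  34  34  34  34  33  33  33  34  34  34  29  30  31  31  32  33  32  33  33  34
0.024 [[395.0, 307.0], [391.0, 383.0]]
0.018 [[376.0, 307.0], [373.0, 383.0]]
-0.018 [[263.0, 309.0], [266.0, 385.0]]
-0.024 [[244.0, 309.0], [248.0, 386.0]]
```

The finger pixels suggest the fingers are too high: only the tips bear on the pads and they are splayed, which explains the upward force. I'll reopen, go 12 mm lower (still clear of the charger walls and the pack top) and pinch again.

play_rows --steps '[[[0, 0, 0, 0], [0, 0, 0, 0], [0, 0, 0, 0], [0, 0, 0, 0], [0, 0, 0, 0]]]' --gripper 0.0854

```text
time: 29.55
ee_pos: [0.6622, -0.2082, 0.0276]
tcp_rot: [178.0, -0.3, 174.6]
wrist_force: [-0.7, 0.0, -0.2]
opening: 0.0852
grasp_force: 0.0
```

play_rows --steps '[[[0, -0.0001, 0.003, 0], [0, -0.0001, 0.003, 0], [0, -0.0001, 0.003, 0], [0, -0.0001, 0.003, 0], [0, 0, 0, 0]]]'

```text
time: 29.97
ee_pos: [0.6616, -0.208, 0.0147]
tcp_rot: [177.9, -0.4, 174.6]
wrist_force: [-0.6, -0.7, -0.6]
opening: 0.0855
grasp_force: 0.0
```

play_rows --steps '[[[0, 0, 0, 0], [0, 0, 0, 0], [0, 0, 0, 0], [0, 0, 0, 0], [0, 0, 0, 0]]]' --gripper 0.03 --squeeze 50

```text
time: 30.38
ee_pos: [0.6628, -0.2079, 0.0184]
tcp_rot: [178.0, -0.2, 174.6]
wrist_force: [-3.9, 4.1, 12.8]
opening: 0.0418
grasp_force: 51.5
```

play_rows --steps '[[[0, 0, 0, 0], [0, 0, 0, 0], [0, 0, 0, 0], [0, 0, 0, 0], [0, 0, 0, 0]]]'

```text
time: 30.8
ee_pos: [0.6628, -0.2079, 0.0185]
tcp_rot: [178.0, -0.2, 174.6]
wrist_force: [-4.1, 3.1, 12.1]
opening: 0.0422
grasp_force: 51.5
```

```bash
python3 snap.py wb
python3 - <<'E'
from h import *
c=pickle.load(open("wb.pkl","rb"));g=cv2.cvtColor(c["img"],cv2.COLOR_BGR2GRAY)
for r in list(range(278,420,12)): print(r," ".join("%3d"%v for v in g[r,202:450:5]))
E
```

```text
30.85 [ 0.6628 -0.2079  0.0184] [ 1.7795e+02 -1.7000e-01  1.7459e+02] [ 0.59531216 -0.20823655  0.19348684] [164.64723304  -2.03968529  84.64734614] 0.06 51.53043917671312 0.042137270031285
278 157 157 157 157 166 231 231 232 232 232  74  71  45  75 179 169  16  18  17  18  18  18  18  18  18  17  18  19  18  19  17  18 103 179 146  45  60  76 231 231 230 219 178 178 178 176 177 176 176 174
290 160 158 158 158 149 229 229 230 230 141  87  68  46  46 179 178  29  17  18  18  18  18  17  17  18  18  17  17  18  17  17  17 174 179 104  45  48  93 206 229 228 191 170 171 172 171 171 170 169 169
302 174 174 174 173 167 212  39  33 115 118  82  52  45  45  57 178 178  98  18  17  18  18  18  17  17  17  18  18  18  18  26 178 178 143  46  44  45  85 118  94  34  48 160 164 175 176 176 176 176 176
314 168 167 166 165  59  46  47 118 115  83  84  46  44  45  45  46 133 178 178 178 115  27  18  18  17  18  19  61 173 179 178 171  46  45  45  45  45  82  85 117 108  49  48 110 165 165 164 163 162 161
326 158 156 153  34  34  36 120 120  90  98  98  46  46  46  45  46  38  35  34  38  75  74  7
[... 837 characters left out ...]
  71  75  78  85  61  59  59  59  59  80  61  35  33  35  34  35  35  35  35  35  34  54
386  34  35  35  65  75  35  35  35  35  39 215  58  59  59  59  58  79  88  88  86  85  88  87  86  87  80  80  70  69  70  77  87  59  59  58  59  59 116  34  34  34  35  40  79  44  35  35  35  34  40
398  34  34  35  35  34  35  35  35  35  34 210  58  57  58  57  57  69  63  58  58  63  65  71  76  73  74  73  78  83  86  87  86  56  57  57  57  57  44  35  35  34  34  35  34  34  34  34  34  35  35
410  35  35  35  36  34  35  35  34  34  35  34  34  34  35  34  36  36  35  38  48  59  73  78 215 218 117  78  74  59  41  35  34  34  35  35  34  34  34  35  35  35  35  34  35  34  35  35  35  35  35
```

The visible gap at pad height works out at 48–49 mm with both pads pressed evenly, so the catches are fully in. The 42 mm reading is linkage compliance. Starting a gentle straight lift.

play_rows --steps '[[[0, 0.0001, -0.002, 0], [0, 0.0001, -0.002, 0], [0, 0.0001, -0.002, 0], [0, 0.0001, -0.002, 0], [0, 0.0001, -0.002, 0]]]'

```text
time: 31.27
ee_pos: [0.6618, -0.208, 0.0252]
tcp_rot: [178.0, -0.4, 174.6]
wrist_force: [0.7, 0.9, -4.8]
opening: 0.0417
grasp_force: 51.1
```

play_rows --steps '[[[0, 0.0001, -0.002, 0], [0, 0.0001, -0.002, 0], [0, 0.0001, -0.002, 0], [0, 0.0001, -0.002, 0], [0, 0.0001, -0.002, 0]]]'

```text
time: 31.68
ee_pos: [0.6623, -0.2079, 0.036]
tcp_rot: [178.0, -0.3, 174.6]
wrist_force: [0.5, -0.7, -5.2]
opening: 0.0415
grasp_force: 51.1
```

```bash
python3 snap.py wc
python3 - <<'E'
from h import *
for n in("wb","wc"):
    c=pickle.load(open(n+".pkl","rb"));g=cv2.cvtColor(c["img"],cv2.COLOR_BGR2GRAY)
    k,l,s,ce=cv2.connectedComponentsWithStats((c["img"].max(2)<30).astype(np.uint8)[180:330,260:390].copy());print(n,[((ce[j]+[260,180]).round(1).tolist(),s[j].tolist()) for j in range(1,k) if s[j,4]>500],c["obs"]["wrist_force"].round(1))
E
```

```text
31.7333 [ 0.6624 -0.208   0.0365] [177.97  -0.29 174.57] [ 0.59522301 -0.20828036  0.2112369 ] [164.80352373  -2.0321493   84.62433799] 0.59 51.11801398568787 0.041751622553330835
wb [([320.5, 214.2], [0, 23, 129, 22, 2515]), ([320.3, 279.1], [21, 62, 80, 75, 4699])] [-3.4  3.5 13.7]
wc [([319.6, 211.9], [0, 18, 128, 27, 3024]), ([319.3, 279.1], [20, 62, 80, 75, 4662])] [ 1.2 -0.1 -4.9]
```

The window stays fixed in the hand camera and the wrist carries about 5 N, so the pack is rising with the hand. Continuing the lift.

play_rows --steps '[[[0, 0.0001, -0.003, 0], [0, 0.0001, -0.004, 0], [0, 0.0002, -0.005, 0], [0, 0.0002, -0.005, 0], [0, 0.0002, -0.005, 0]]]'

```text
time: 32.15
ee_pos: [0.6625, -0.2079, 0.0586]
tcp_rot: [178.0, -0.3, 174.6]
wrist_force: [-0.1, -0.2, -4.9]
opening: 0.0413
grasp_force: 51.2
```

play_rows --steps '[[[0, 0.0002, -0.006, 0], [0, 0.0002, -0.006, 0], [0, 0.0002, -0.006, 0], [0, 0.0002, -0.006, 0], [0, 0.0002, -0.006, 0]]]'

```text
time: 32.57
ee_pos: [0.6626, -0.208, 0.0885]
tcp_rot: [178.0, -0.3, 174.6]
wrist_force: [-0.2, -0.1, -5.0]
opening: 0.0415
grasp_force: 51.2
```

play_rows --steps '[[[0, 0.0002, -0.006, 0], [0, 0.0002, -0.006, 0], [0, 0.0002, -0.006, 0], [0, 0.0002, -0.006, 0], [0, 0.0002, -0.006, 0]]]'

```text
time: 32.98
ee_pos: [0.6627, -0.2081, 0.1185]
tcp_rot: [178.0, -0.3, 174.6]
wrist_force: [-0.0, -0.3, -6.1]
opening: 0.0417
grasp_force: 51.2
```

play_rows --steps '[[[0, 0.0002, -0.006, 0], [0, 0.0002, -0.006, 0], [0, 0.0002, -0.006, 0], [0, 0.0002, -0.006, 0], [0, 0.0001, -0.004, 0]]]'

```text
time: 33.4
ee_pos: [0.663, -0.2082, 0.1468]
tcp_rot: [178.0, -0.3, 174.6]
wrist_force: [0.1, -0.3, -4.9]
opening: 0.0412
grasp_force: 51.2
```

play_rows --steps '[[[0, 0.0001, -0.004, 0], [0, 0.0001, -0.003, 0], [0, 0.0001, -0.002, 0], [0, 0, -0.001, 0], [0, 0, 0, 0]]]'

```text
time: 33.82
ee_pos: [0.6629, -0.2082, 0.1559]
tcp_rot: [178.0, -0.3, 174.6]
wrist_force: [-0.4, 0.8, -5.2]
opening: 0.0418
grasp_force: 51.2
```

play_rows --steps '[[[0, 0, 0, 0], [0, 0, 0, 0], [0, 0, 0, 0], [0, 0, 0, 0], [0, 0, 0, 0]]]'

```text
time: 34.23
ee_pos: [0.6629, -0.2082, 0.1558]
tcp_rot: [178.0, -0.3, 174.6]
wrist_force: [0.3, 0.5, -3.9]
opening: 0.0416
grasp_force: 51.2
```

```bash
python3 snap.py wd
python3 - <<'E'
from h import *
from workcell import bot
c=pickle.load(open("wd.pkl","rb"));o=c["obs"]
k,l,s,ce=cv2.connectedComponentsWithStats((c["img"].max(2)<30).astype(np.uint8)[180:330,260:390].copy());print([((ce[j]+[260,180]).round(1).tolist(),s[j].tolist()) for j in range(1,k) if s[j,4]>500],o["wrist_force"].round(1))
S=bot.camera("scene");i=S["img"].astype(int);m=((i[...,1]>i[...,0]+10)&(i[...,1]>=i[...,2]-2)&(i[...,1]>120)&(i[...,0]>90)).astype(np.uint8);n,l,s,ce=cv2.connectedComponentsWithStats(m)
print("disp",[(ce[j].round(1).tolist(),int(s[j,4])) for j in range(1,n) if s[j,4]>12])
rise=o["ee_pos"][2]-.0184;print("rise",rise)
# underside check in scene view: lowest dark row of pack at back face column vs prediction
B=np.array([.6623,-.2106,.012+rise]);u=np.array([.9956,-.0941,0]);v=np.array([.0941,.9956,0])
for t in(-.023,0,.023): print("pred underside back edge",proj(S,B+.04*u+t*v).round(1))
x=int(proj(S,B+.04*u)[0]);g=cv2.cvtColor(S["img"],cv2.COLOR_BGR2GRAY);y=int(proj(S,B+.04*u)[1]);print(x,y,[int(q) for q in g[y-12:y+13,x]])
E
```

```text
34.2833 [ 0.6629 -0.2083  0.1558] [177.96  -0.33 174.57] [ 0.59585706 -0.20860144  0.33100021] [164.81373858  -2.03549294  84.62451102] 0.11 51.235233284533024 0.04153446314959246
[([319.4, 211.2], [0, 17, 128, 28, 3179]), ([319.3, 279.2], [20, 63, 80, 74, 4656])] [-0.4 -0.1 -4.5]
disp [([241.0, 204.4], 39), ([418.1, 218.1], 69), ([282.9, 242.8], 56), ([356.6, 262.4], 96), ([532.6, 291.2], 14), ([525.4, 311.2], 13)]
rise 0.1373968947229767
pred underside back edge [158.7 288.7]
pred underside back edge [170.5 290.9]
pred underside back edge [182.5 293.2]
170 290 [20, 23, 19, 19, 22, 23, 18, 19, 23, 18, 18, 8, 86, 140, 131, 136, 135, 130, 124, 123, 117, 122, 131, 134, 133]
```

The pack's underside appears where predicted, about 0.149 m up. It is steady, and the thermometer hasn't moved. Handing in.

```bash
python3 -c "
from workcell import bot
print(bot.job_done())"
```

```text
the job is handed in; nothing more can be done
None
```

I've handed the job in, but the hand-in gave no verdict: the thermometer was aimed at the tall pack's window from about 75 mm for over a second and laid flat on the mat, and at hand-in the pack hung still by its pinched catches with its underside about 0.149 m up.

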